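# Rock the stuck block out of the dry-block heater

### The job

The aluminium tube block has to come out of the small dry-block heater, but two culture dishes are warming on it: first stack both squarely on the third dish where it stands on the bench, so that the three make one neat upright pile. Then grip the block and work it loose by rocking it across its narrow width - spring strips hold it so tightly that a straight pull would pick up the whole heater, which must stay standing where it is. Finish while still holding the block level, just clear above the well it came out of (a few centimetres at most); do not put it down or let go, and leave the pile, the timer, the tape roll, the tip box and the bottle alone.

Things in the scene. Friction and masses are not known exactly. Their poses are not given: they have to be found in the camera images.
- heater: Small light grey dry-block heater with a dark display on its front face, loose on four rubber feet, 2.9 kg, 130 mm deep (its x) by 200 mm wide (its y); flat deck 72 mm above the bench. Origin: centre of its underside; x points from front to back, y along its length, z up. In the middle of the deck is a rectangular well, 66 mm (x) by 132 mm (y), 34 mm deep, in which the block stands.
- block: Aluminium block with two rows of five tube holes, 56 mm (x) by 124 mm (y) by 66 mm high, 0.5 to 0.7 kg, centred in the well, axes as the heater's; upper 32 mm proud of the deck. Origin: centre of its underside. Grip across x. To free it tilt it about its y axis, pivoting on (or a few mm inside) one long lower edge by 5 to 8 degrees, from there on the other, and so on: each swing lifts one edge.
- well_mouth (a point): Centre of the mouth of the heater's well, level with the deck, 72 mm above the heater's underside; axes as the heater's.
- dish_left: Closed 60 mm culture dish, whitish, round: lid 60 mm across, 15 mm high (lid skirt 60 mm wide from 4 to 15 mm above the underside, base 55 mm wide), 22 g. Origin: centre of the underside, z up. At the start on the block's top, at its +y end, 31 to 33 mm from the block's middle (the other as far to -y).
- dish_right: Closed 60 mm culture dish, whitish, round: lid 60 mm across, 15 mm high (lid skirt 60 mm wide from 4 to 15 mm above the underside, base 55 mm wide), 22 g. Origin: centre of the underside, z up. At the start on the block's top, at its -y end.
- dish_bench: Closed 60 mm culture dish, whitish, round: lid 60 mm across, 15 mm high (lid skirt 60 mm wide from 4 to 15 mm above the underside, base 55 mm wide), 22 g. Origin: centre of the underside, z up. Stands alone on the bench, on one side of the heater or the other; the pile is built on it.
- timer: White bench timer, 59x68x24 mm, at the back, right of the heater; to be left alone. Origin: centre of its underside.
- tape_roll: Roll of beige tape lying flat on the bench, 76 mm across, 16 mm high, on the other side of the heater from the lone dish; to be left alone. Origin: centre of its underside.
- tip_box: White pipette-tip box with clear lid, 88x122x72 mm, at the right; to be left alone. Origin: centre of its underside.
- reagent_bottle: White reagent bottle with blue cap, 52 mm wide, 106 mm high, at the left back; to be left alone. Origin: centre of its underside.
- block_top (a point): Centre of the block's flat top, 66 mm above its underside, where the two dishes stand; axes as the block's.
- spring_strips (a point): Centre of the well, 11 mm above its floor: at this height a sprung steel strip along each long wall presses on the block's long face and yields 4 mm outward. Each strip holds its side with about 18 N of friction until that side's lower edge has risen 12 mm. Both together hold more than the heater weighs; one does not.
Things that resemble listed ones, but are neither listed nor needed, are in the scene too. Leave any green or turquoise look-alike of the dish_left alone.

How it is judged:
On the way, in this order (a step that is already met when the one before it is completed fails the run):
1. both dishes from the block stand squarely on the dish on the bench, let go (((horizontal distance between dish_left and dish_bench below 0.006 m and horizontal distance between dish_right and dish_left below 0.006 m and z of dish_left in the frame of dish_bench between 0.013 and 0.018 m and z of dish_right in the frame of dish_left between 0.013 and 0.018 m) or (horizontal distance between dish_right and dish_bench below 0.006 m and horizontal distance between dish_left and dish_right below 0.006 m and z of dish_right in the frame of dish_bench between 0.013 and 0.018 m and z of dish_left in the frame of dish_right between 0.013 and 0.018 m)) and height (world z) of dish_bench below 0.004 m and angle between dish_bench's own z axis and vertical below 0.05 rad and contact force between the fingers and dish_bench below 0.1 N and contact force between the fingers and dish_left below 0.1 N and contact force between the fingers and dish_right below 0.1 N and linear speed of each of dish_left, dish_right below 0.02 m/s), for 0.2 s.
2. the block is rocked: it leans at least 1.7 degrees while its foot is still down in the well (angle between the z axis of block and the z axis of heater, either way round above 0.03 rad and z of block in the frame of heater below 0.052 m), for 0.05 s.
At the end, for the whole second after the job is handed in: The three dishes form one pile on the bench, neighbours centred within 6 mm, untouched, at rest; the heater stands flat; the gripped block touches nothing of the heater, is level within 8 degrees, its underside 4 to 60 mm above the mouth of the well and within 40 mm sideways of its centre (all of step 1 and z of block in the frame of well_mouth between 0.004 and 0.06 m and horizontal distance between block and well_mouth below 0.04 m and angle between block's own z axis and vertical below 0.14 rad and contact force between the fingers and block above 3 N and contact force between block and heater below 0.2 N and linear speed of block below 0.02 m/s and height (world z) of heater below 0.004 m and angle between heater's own z axis and vertical below 0.03 rad); the arm keeps its last pose, push and grip.
It fails at once if the heater is picked up, tipped over 7 degrees or dragged more than 50 mm (height (world z) of heater above 0.012 m or angle between heater's own z axis and vertical above 0.12 rad or distance of heater from where it was at the start of the episode above 0.05 m).
It fails at once if a bystander is pushed more than 30 mm (distance of any of timer, tape_roll, tip_box, reagent_bottle from where it was at the start of the episode above 0.03 m).
It fails at once if the dish on the bench is pushed more than 30 mm from its place (distance of dish_bench from where it was at the start of the episode above 0.03 m).
It also fails if it takes over 61 s, if anything falls off the work surface, if the arm or the gripper's body presses on something with over 40 N, if the wrist force passes 120 N, or if a joint passes its speed limit or range.

### The arm

A 6-joint arm with a two-finger parallel gripper is mounted at the origin on a cart in front of the work surface, level with it; the furniture and walls round the work are solid. World frame = base frame: x ahead of the robot, y to its left, z up, the work surface at z = 0. Lengths are in m, angles in rad, forces in N, time in s.
With the tool pointing down it reaches from about 0.375 to 0.75 m from the base axis. Payload 9 kg.
Tool frame: the origin (TCP) lies between the finger pads; the fingertips stand 17 mm ahead of it and the grasp point (between the pads) lies 2 mm behind it; z points along the fingers, y is the line along which they close (so a half turn about z gives the same grasp; the last joint's range is limited). The gripper opens to 85 mm and grips with 20 to 120 N. Pads are 22 mm wide; open, the fingers measure 114 mm over their backs; the gripper's body (76 mm by 85 mm) begins 54 mm behind the grasp point. The pads swing forward as they close: fully open they stand 13 mm farther back than shut.
Start: joints at [1.048, 0.104, 0.097, 1.564, 0, 1.353], TCP at [0.18, 0.572, 0.248] pointing down, gripper open.
Joint ranges: [-2.99, 2.99], [-0.84, 1.86], [-1.1, 1.16], [-1.84, 2.11], [-1.51, 1.56], [-3.14, 3.14]. Speed limits (rad/s): [2.22, 2.22, 2.57, 3.14, 3.14, 3.14].

### API

Orientations are given as a unit quaternion [w, x, y, z].
In Python, from cell import r gives the robot as it stands.
- The arm moves only by the tool arm_command, never from a script. Its argument "deltas" is a list of rows, each an object of numbers: "wx", "wy", "wz": the turn, a rotation vector about the tool's x, y, z each as a share of 4 degrees, from -1 to 1; "tx", "ty", "tz": the shift along the tool's x, y, z each as a share of 0.4 m, from -1 to 1; "fingers": the opening, from 0 (shut) to 1 (fully open). A call has 1 to 12 rows; each row shifts and turns the commanded pose from where the row before left it, along the tool's axes as they then stand; what a row does not reach is not made up. A row lasts 1/12 s, in which the tool goes at most 41.7 mm and 7.16 degrees, less where a joint would pass 70% of its speed; a pose out of reach is approached as far as the arm can. A call with a number of a shift or a turn outside -1 to 1 is refused whole. A call with a gripper value outside its range is refused whole. The fingers move at their own pace and stop on an object; "squeeze" is the grip in N (left out, the last holds). Time passes only in rows, so rows that do not move let the fingers close. It gives the time, the measured TCP pose, the force, the opening and the grip force at its end, in the units of the state.
- r.read_state(): the state, without advancing time (a new reading comes with each control period).
- r.snapshot(name): name is "scene" or "top" or "wrist"; returns a dict with "pixels" (420x560x3 uint8, blue, green, red), "fx", "fy", "cx", "cy" (pixels), "k1" (the pictures are not rectified: a ray, as slopes to the right and down, at radius r is drawn at 1 + k1 r^2 times it, then the intrinsics apply), "extrinsics" (4x4, takes a point from world to camera coordinates); the wrist camera has in their place "hand_eye" (4x4, takes a point from camera to tool coordinates, whose origin is the TCP and whose axes are the flange's). Camera axes: x right, y up, looking along -z (the intrinsics and any distortion apply to the point x, -y, -z); pixel columns grow to the right and rows downward; lengths in m; the calibration is good to about 2 mm. A picture is of the moment at which its call begins: read the wrist's pose just before it. There is no depth.
- r.finish_job(): hands the job in; it is judged then, once.
The state is a dict: "time_s": time; "joints": joint angles; "dq": joint speeds; "joint_torque": joint torques, N m; "tcp_pos": TCP position; "ee_rot": TCP orientation; "wrist_force": force on the tool from outside, world axes, zero at the start; "torque": the same for the moment, N m; "grip_width": finger opening in m; "grip_force": force on a finger pad.
Only numpy, scipy, OpenCV 4.12 (cv2) and the standard library are available. Lean on these libraries where they do the work, as an engineer would, in place of code of your own. Each camera call takes 0.05 s, during which the arm holds its last target. There are 200 camera calls.

## Working session

There is one attempt and no reset: what is moved stays moved. The work goes in short steps, Python scripts to look and compute and a tool call to move; the robot and the scene stay as the last step left them, time stands still between calls to the robot, and variables do not carry over. Pictures are saved under pics/ and viewed, at most 10 in all, crops included, and the job is handed in when it is done.

Besides the shell and the picture viewer there is one more tool, called after ">>>" as name(argument=value, ...) on one line, values as JSON. arm_command: Moves the arm, as the interface text tells. Its arguments: {"type":"object","properties":{"deltas":{"type":"array","items":{"type":"object","properties":{"wx":{"type":"number","minimum":-1,"maximum":1},"wy":{"type":"number","minimum":-1,"maximum":1},"wz":{"type":"number","minimum":-1,"maximum":1},"tx":{"type":"number","minimum":-1,"maximum":1},"ty":{"type":"number","minimum":-1,"maximum":1},"tz":{"type":"number","minimum":-1,"maximum":1},"fingers":{"type":"number"}}}},"squeeze":{"type":"number"}},"required":["deltas"]}

```bash
mkdir -p pics; ls; cat > h.py <<'E'
import numpy as np, cv2
from cell import r
from scipy.spatial.transform import Rotation as R
def T_wc(s,st):
    # camera->world
    if 'extrinsics' in s: return np.linalg.inv(np.array(s['extrinsics']))
    q=st['ee_rot']; M=np.eye(4); M[:3,:3]=R.from_quat([q[1],q[2],q[3],q[0]]).as_matrix(); M[:3,3]=st['tcp_pos']
    return M@np.array(s['hand_eye'])
def ray(s,T,uv):
    K=np.array([[s['fx'],0,s['cx']],[0,s['fy'],s['cy']],[0,0,1]])
    p=np.array(uv,float).reshape(-1,2); d=(p-[s['cx'],s['cy']])/[s['fx'],s['fy']]
    u=d.copy()
    for _ in range(20): u=d/(1+s['k1']*(u**2).sum(1,keepdims=True))
    D=np.c_[u[:,0],-u[:,1],-np.ones(len(u))]@T[:3,:3].T
    return T[:3,3],D
def onz(s,T,uv,z):
    o,D=ray(s,T,uv); return o+D*((z-o[2])/D[:,2:3])
def tri(rays):
    A=0;b=0
    for o,d in rays:
        d=d/np.linalg.norm(d);P=np.eye(3)-np.outer(d,d);A=A+P;b=b+P@o
    return np.linalg.solve(A,b)
def proj(s,T,X):
    X=np.array(X,float).reshape(-1,3); c=(X-T[:3,3])@T[:3,:3]
    u=np.c_[c[:,0],-c[:,1]]/-c[:,2:3]; u=u*(1+s['k1']*(u**2).sum(1,keepdims=True))
    return u*[s['fx'],s['fy']]+[s['cx'],s['cy']]
def snap(n):
    st=r.read_state(); s=r.snapshot(n); return s,T_wc(s,st),s['pixels'],st
E
python3 - <<'E'
from h import *
for n in ['scene','top','wrist']:
    s,T,p,st=snap(n); cv2.imwrite(f'pics/{n}0.png',p); print(n,s['fx'],s['fy'],s['cx'],s['cy'],s['k1'],T.round(3).tolist())
print(st)
E
```

```text
pics
scene 430.48239744158104 430.48239744158104 286.32512137115555 207.61734698098766 0.04037625867894468 [[0.677, 0.472, -0.565, -0.092], [-0.736, 0.425, -0.526, -0.671], [-0.008, 0.772, 0.635, 0.784], [0.0, 0.0, 0.0, 1.0]]
top 520.0223662703843 520.0223662703843 281.284347198146 208.89281711066607 -0.10654355257495095 [[0.015, 0.985, -0.171, 0.234], [-1.0, 0.016, 0.001, -0.091], [0.004, 0.171, 0.985, 1.646], [0.0, 0.0, 0.0, 1.0]]
wrist 354.40406525730305 354.40406525730305 284.6837803915421 214.00442138290987 -0.09419425899858425 [[0.3, -0.919, -0.257, 0.115], [0.954, 0.289, 0.082, 0.594], [-0.001, -0.27, 0.963, 0.373], [0.0, 0.0, 0.0, 1.0]]
{'time_s': 0.1, 'joints': array([ 1.04829262e+00,  1.04643756e-01,  9.65377832e-02,  1.56390464e+00,
       -1.72253178e-05,  1.35309770e+00]), 'dq': array([ 0.0001964 , -0.00166418,  0.0030926 , -0.00025679,  0.00085832,
        0.0007948 ]), 'joint_torque': array([ 6.92958565e-03, -5.58205855e+01,  5.04721284e+01,  1.30572834e-02,
       -2.43867735e-04,  8.50223870e-06]), 'tcp_pos': array([0.17991352, 0.57209177, 0.24759254]), 'ee_rot': array([-2.11580446e-04,  1.51813228e-01,  9.88409012e-01, -5.69150133e-04]), 'wrist_force': array([-0.72716529, -0.30018583,  0.30185171]), 'torque': array([-0.00918582, -0.01851504,  0.03553714]), 'grip_force': 0.0, 'grip_width': 0.08540390046307689}
```

View pics/scene0.png

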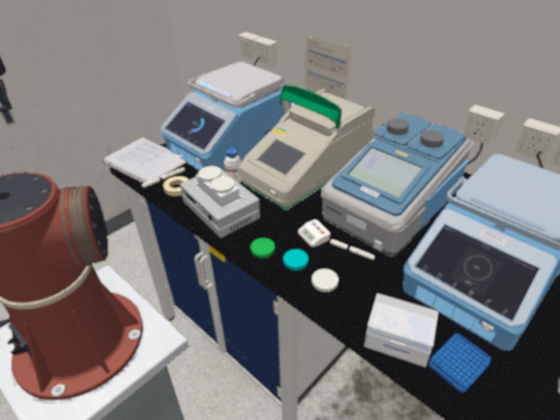

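View pics/top0.png

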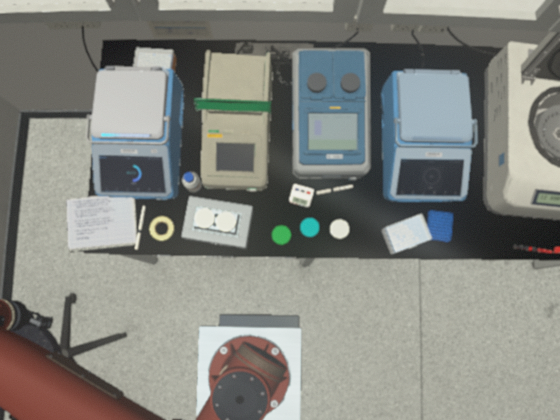

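The scene view shows the heater at (220,200) with two white dishes on its block, green/teal look-alikes at (262,247)/(295,260), and the white bench dish at (325,280). In the top view the heater is at (217,222), the bench dish at (340,229) and the tape at (162,229).

```bash
cat > m.py <<'E'
from h import *
def blobs(p,lo,hi,a0,a1,roi=None,vmin=None):
    hsv=cv2.cvtColor(p,cv2.COLOR_BGR2HSV); m=cv2.inRange(hsv,lo,hi)
    if roi: q=np.zeros_like(m);x0,y0,x1,y1=roi;q[y0:y1,x0:x1]=m[y0:y1,x0:x1];m=q
    cs,_=cv2.findContours(m,cv2.RETR_EXTERNAL,cv2.CHAIN_APPROX_NONE); out=[]
    for c in cs:
        a=cv2.contourArea(c)
        if a0<a<a1: out.append((cv2.fitEllipse(c) if len(c)>5 else None,a,cv2.minAreaRect(c)))
    return m,out
E
python3 - <<'E'
from m import *
for n,roi in [('top',(180,190,360,250)),('scene',(180,160,345,295))]:
    s,T,p,st=snap(n)
    x0,y0,x1,y1=roi; print(n)
    for lo in (200,215,225):
        m,o=blobs(p,(0,0,lo),(180,60,255),60,6000,roi)
        for e,a,rct in o: print(lo,np.round(e[0],1),np.round(e[1],1),a,onz(s,T,e[0],0.119 if e[0][0]<250 else .015)[0].round(4))
s,T,p,st=snap('top')
m,o=blobs(p,(0,0,120),(180,70,255),500,6000,(175,190,260,255))
for e,a,rct in o: print('heater',rct,onz(s,T,cv2.boxPoints(rct),.072).round(4).tolist(),onz(s,T,rct[0],.072))
E
```

```text
top
200 [339.2 228.5] [17.  17.2] 228.0 [ 0.458 -0.278  0.015]
200 [215.5 218.3] [22.1 54.1] 799.5 [0.4684 0.1018 0.119 ]
200 [301.7 196.3] [15.5 22.5] 168.0 [ 0.56   -0.1581  0.015 ]
215 [339.1 228.5] [16.3 16.8] 213.0 [ 0.4579 -0.2777  0.015 ]
215 [214.4 218.8] [20.3 49.7] 712.0 [0.4669 0.105  0.119 ]
215 [301.4 196.1] [15.3 21.7] 139.5 [ 0.5607 -0.1572  0.015 ]
225 [338.9 228.5] [15.5 16.5] 199.0 [ 0.4579 -0.2772  0.015 ]
225 [224.  220.7] [18.5 23. ] 281.5 [0.4615 0.0761 0.119 ]
225 [203.9 217. ] [18.3 21.1] 280.0 [0.4719 0.1367 0.119 ]
225 [301.  194.8] [12.  21.7] 98.5 [ 0.5649 -0.156   0.015 ]
scene
200 [324.7 278.9] [18.4 24.5] 352.0 [ 0.4597 -0.2781  0.015 ]
200 [313.2 231.6] [21.5 26. ] 405.5 [ 0.567  -0.1537  0.015 ]
200 [217.6 179.1] [18.1 39.3] 474.5 [0.4659 0.0954 0.119 ]
215 [324.6 278.6] [17.6 24.2] 331.5 [ 0.4602 -0.2774  0.015 ]
215 [313.7 231.3] [20.1 25.6] 269.5 [ 0.5687 -0.1539  0.015 ]
215 [221.5 182.7] [12.5 24.4] 219.0 [0.462  0.0754 0.119 ]
215 [209.3 172.2] [10.5 20.9] 170.5 [0.4717 0.1366 0.119 ]
225 [324.6 278.6] [17.  23.4] 311.0 [ 0.46   -0.2775  0.015 ]
225 [313.1 231.5] [18.9 24.4] 197.0 [ 0.567  -0.1536  0.015 ]
225 [222.3 182.8] [11.7 20.9] 189.0 [0.4633 0.0735 0.119 ]
225 [209.4 172.1] [ 9.6 19.8] 147.0 [0.4719 0.1367 0.119 ]
heater ((216.40541076660156, 221.56756591796875), (65.75959014892578, 43.07253646850586), 9.462322235107422) [[0.4149, 0.2131, 0.072], [0.5474, 0.1974, 0.072], [0.5166, -0.0045, 0.072], [0.3853, 0.0138, 0.072]] [[0.46557143 0.10457319 0.072     ]]
```

>>> arm_command(deltas=[{"tx": -0.04,"ty": -0.035},{"tx": -0.07,"ty": -0.06},{"tx": -0.07,"ty": -0.06},{"tx": -0.07,"ty": -0.06},{"tx": -0.07,"ty": -0.06},{"tx": -0.07,"ty": -0.06},{"tx": -0.07,"ty": -0.06},{"tx": -0.07,"ty": -0.06},{"tx": -0.07,"ty": -0.06},{"tx": -0.07,"ty": -0.06},{"tx": -0.07,"ty": -0.06},{"tx": -0.07,"ty": -0.06}])

```text
invalid input at $.deltas[0]: expected keys wx, wy, wz, tx, ty, tz, fingers
```

>>> arm_command(deltas=[{"tx": -0.07,"ty": -0.06},{"tx": -0.07,"ty": -0.06},{"tx": -0.07,"ty": -0.06},{"tx": -0.04,"ty": -0.04,"wz": 1},{"wz": 1},{"wz": 1},{"wz": 1},{"wz": 1},{"wz": 1},{"wz": 1},{"wz": 1},{"wz": 1}])

```text
invalid input at $.deltas[0]: expected keys wx, wy, wz, tx, ty, tz, fingers
```

>>> arm_command(deltas=[{"wz": 1},{"wz": 1},{"wz": 1},{"wz": 1},{"wz": 1},{"wz": 1},{"wz": 1},{"wz": 1},{"wz": 1},{"wz": 1},{"wz": 1},{"wz": 0.25}])

```text
invalid input at $.deltas[0]: expected keys wx, wy, wz, tx, ty, tz, fingers
```

```bash
python3 - <<'E'
from h import *
print(r.read_state())
s,T,p,st=snap('wrist'); cv2.imwrite('pics/w1.png',p); print(T.round(3))
E
```

```text
{'time_s': 0.3, 'joints': array([ 1.04830880e+00,  1.04304613e-01,  9.69990098e-02,  1.56389281e+00,
       -6.07870886e-06,  1.35310116e+00]), 'dq': array([-0.00091561, -0.0014001 ,  0.00080818, -0.0016718 , -0.00128151,
       -0.00142423]), 'joint_torque': array([-2.68107484e-03, -5.56105506e+01,  5.03109312e+01,  7.01701589e-03,
       -3.93974769e-04,  8.69013491e-06]), 'tcp_pos': array([0.18000054, 0.57226826, 0.24804505]), 'ee_rot': array([-6.98831107e-05,  1.51806970e-01,  9.88410139e-01, -1.88528806e-04]), 'wrist_force': array([ 0.04145769, -0.34980314, -1.03248238]), 'torque': array([-0.01570227,  0.00124485, -0.02646373]), 'grip_force': 0.0, 'grip_width': 0.08531473947196935}
[[ 0.3   -0.919 -0.257  0.115]
 [ 0.954  0.289  0.081  0.594]
 [-0.    -0.27   0.963  0.374]
 [ 0.     0.     0.     1.   ]]
```

View pics/w1.png

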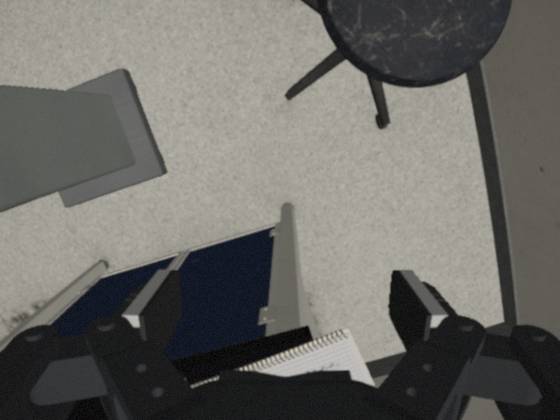

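The wrist picture (arm not moved, because every key is required) shows the fingertips at about (165,290) and (410,295), with the floor and notepad beneath. I'm resending with all keys.

>>> arm_command(deltas=[{"wx": 0,"wy": 0,"wz": 0,"tx": -0.04,"ty": -0.035,"tz": 0,"fingers": 1},{"wx": 0,"wy": 0,"wz": 0,"tx": -0.07,"ty": -0.06,"tz": 0,"fingers": 1},{"wx": 0,"wy": 0,"wz": 0,"tx": -0.07,"ty": -0.06,"tz": 0,"fingers": 1},{"wx": 0,"wy": 0,"wz": 0,"tx": -0.07,"ty": -0.06,"tz": 0,"fingers": 1},{"wx": 0,"wy": 0,"wz": 0,"tx": -0.07,"ty": -0.06,"tz": 0,"fingers": 1},{"wx": 0,"wy": 0,"wz": 0,"tx": -0.07,"ty": -0.06,"tz": 0,"fingers": 1},{"wx": 0,"wy": 0,"wz": 0,"tx": -0.07,"ty": -0.06,"tz": 0,"fingers": 1},{"wx": 0,"wy": 0,"wz": 0,"tx": -0.07,"ty": -0.06,"tz": 0,"fingers": 1},{"wx": 0,"wy": 0,"wz": 0,"tx": -0.07,"ty": -0.06,"tz": 0,"fingers": 1},{"wx": 0,"wy": 0,"wz": 0,"tx": -0.07,"ty": -0.06,"tz": 0,"fingers": 1},{"wx": 0,"wy": 0,"wz": 0,"tx": -0.07,"ty": -0.06,"tz": 0,"fingers": 1},{"wx": 0,"wy": 0,"wz": 0,"tx": -0.07,"ty": -0.06,"tz": 0,"fingers": 1}])

```text
time_s: 1.35
tcp_pos: [0.4063, 0.2083, 0.2486]
ee_rot: [0.0, 0.152, 0.988, 0.0]
wrist_force: [0.2, 0.6, -0.5]
grip_width: 0.0854
grip_force: 0.0
```

>>> arm_command(deltas=[{"wx": 0,"wy": 0,"wz": 0,"tx": -0.07,"ty": -0.06,"tz": 0,"fingers": 1},{"wx": 0,"wy": 0,"wz": 0,"tx": -0.07,"ty": -0.06,"tz": 0,"fingers": 1},{"wx": 0,"wy": 0,"wz": 0,"tx": -0.07,"ty": -0.06,"tz": 0,"fingers": 1},{"wx": 0,"wy": 0,"wz": 1,"tx": -0.04,"ty": -0.04,"tz": 0,"fingers": 1},{"wx": 0,"wy": 0,"wz": 1,"tx": 0,"ty": 0,"tz": 0,"fingers": 1},{"wx": 0,"wy": 0,"wz": 1,"tx": 0,"ty": 0,"tz": 0,"fingers": 1},{"wx": 0,"wy": 0,"wz": 1,"tx": 0,"ty": 0,"tz": 0,"fingers": 1},{"wx": 0,"wy": 0,"wz": 1,"tx": 0,"ty": 0,"tz": 0,"fingers": 1},{"wx": 0,"wy": 0,"wz": 1,"tx": 0,"ty": 0,"tz": 0,"fingers": 1},{"wx": 0,"wy": 0,"wz": 1,"tx": 0,"ty": 0,"tz": 0,"fingers": 1},{"wx": 0,"wy": 0,"wz": 1,"tx": 0,"ty": 0,"tz": 0,"fingers": 1},{"wx": 0,"wy": 0,"wz": 1,"tx": 0,"ty": 0,"tz": 0,"fingers": 1}])

```text
time_s: 2.35
tcp_pos: [0.4747, 0.096, 0.2483]
ee_rot: [0.0, 0.451, 0.892, 0.0]
wrist_force: [-0.0, 0.6, -0.4]
grip_width: 0.0854
grip_force: 0.0
```

>>> arm_command(deltas=[{"wx": 0,"wy": 0,"wz": 1,"tx": 0,"ty": 0,"tz": 0,"fingers": 1},{"wx": 0,"wy": 0,"wz": 1,"tx": 0,"ty": 0,"tz": 0,"fingers": 1},{"wx": 0,"wy": 0,"wz": 1,"tx": 0,"ty": 0,"tz": 0,"fingers": 1},{"wx": 0,"wy": 0,"wz": 1,"tx": 0,"ty": 0,"tz": 0,"fingers": 1},{"wx": 0,"wy": 0,"wz": 1,"tx": 0,"ty": 0,"tz": 0,"fingers": 1},{"wx": 0,"wy": 0,"wz": 1,"tx": 0,"ty": 0,"tz": 0,"fingers": 1},{"wx": 0,"wy": 0,"wz": 1,"tx": 0,"ty": 0,"tz": 0,"fingers": 1},{"wx": 0,"wy": 0,"wz": 1,"tx": 0,"ty": 0,"tz": 0,"fingers": 1},{"wx": 0,"wy": 0,"wz": 1,"tx": 0,"ty": 0,"tz": 0,"fingers": 1},{"wx": 0,"wy": 0,"wz": 1,"tx": 0,"ty": 0,"tz": 0,"fingers": 1},{"wx": 0,"wy": 0,"wz": 1,"tx": 0,"ty": 0,"tz": 0,"fingers": 1},{"wx": 0,"wy": 0,"wz": 0.25,"tx": 0,"ty": 0,"tz": 0,"fingers": 1}])

```text
time_s: 3.35
tcp_pos: [0.4747, 0.096, 0.2483]
ee_rot: [0.0, 0.758, 0.652, 0.0]
wrist_force: [0.4, 0.9, -0.2]
grip_width: 0.0854
grip_force: 0.0
```

```bash
python3 - <<'E'
from h import *
print(r.read_state())
s,T,p,st=snap('wrist'); cv2.imwrite('pics/w2.png',p); print(T.round(3))
E
```

```text
{'time_s': 3.35, 'joints': array([-7.14256311e-02, -2.50327738e-01, -2.41355376e-01,  1.57964860e+00,
        8.46042561e-05,  1.65043295e+00]), 'dq': array([ 6.67266067e-04, -5.43656065e-05, -3.40590410e-04, -2.18567732e-05,
        5.92988593e-04,  1.14827090e-01]), 'joint_torque': array([-3.29699302e-03, -3.76841319e+01,  5.03057456e+01, -1.12823276e-03,
        6.93166066e-05,  6.09238856e-01]), 'tcp_pos': array([0.47467549, 0.0959938 , 0.24833042]), 'ee_rot': array([1.22483096e-05, 7.58448535e-01, 6.51732932e-01, 7.24206669e-05]), 'wrist_force': array([ 0.35088223,  0.88164218, -0.21356309]), 'torque': array([ 0.00606575, -0.01629071, -0.01555732]), 'grip_force': 0.0, 'grip_width': 0.08544164596105942}
[[ 0.989  0.145  0.041  0.485]
 [-0.15   0.952  0.267  0.165]
 [-0.    -0.27   0.963  0.374]
 [ 0.     0.     0.     1.   ]]
```

View pics/w2.png

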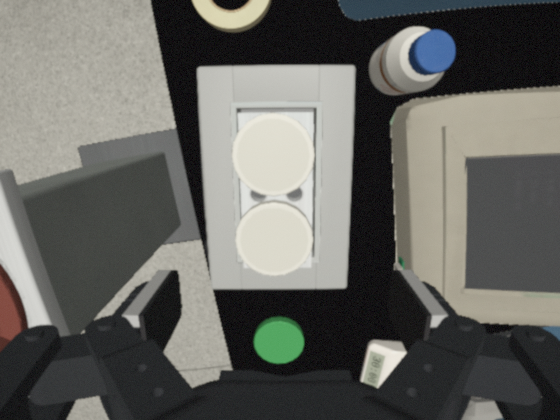

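The wrist view shows the heater upright in the image, columns 200–355. The dishes are centred near (273,155) and (274,239), the green look-alike is at (278,341), and the timer is at (380,365).

```bash
cat >> m.py <<'E'
def circ(p,T,s,box,rgmin=9,vmin=150):
    # cream disc in box: mask by red-blue difference
    q=p.astype(int); m=((q[...,2]-q[...,0]>rgmin)&(q[...,2]>vmin)).astype(np.uint8)
    z=np.zeros_like(m); x0,y0,x1,y1=box; z[y0:y1,x0:x1]=m[y0:y1,x0:x1]
    z=cv2.morphologyEx(z,cv2.MORPH_OPEN,np.ones((5,5)))
    cs,_=cv2.findContours(z,cv2.RETR_EXTERNAL,cv2.CHAIN_APPROX_NONE)
    return [(cv2.fitEllipse(cv2.convexHull(c)),cv2.contourArea(c)) for c in cs if cv2.contourArea(c)>1000]
E
python3 - <<'E'
from m import *
s,T,p,st=snap('wrist')
print(p[155,273],p[239,274],p[190,280],p[90,225],p[260,330],p[265,305])
for t in (5,9,14):
  for e,a in circ(p,T,s,(190,100,360,285),t): print(t,np.round(e[0],1),np.round(e[1],1),a,onz(s,T,e[0],.119).round(4))
# heater outline
g=cv2.cvtColor(p,cv2.COLOR_BGR2GRAY)
for rows in (range(100,280,20),):
  L=[];Rr=[]
  for y in rows:
    d=np.diff(cv2.GaussianBlur(g,(5,5),0)[y].astype(int))
    l=190+np.argmax(np.abs(d[190:225])); q=335+np.argmin(d[335:370]); L.append((l,y));Rr.append((q,y))
  A=onz(s,T,L,.072);B=onz(s,T,Rr,.072);print(L,Rr)
  for X in(A,B): k=np.polyfit(X[:,1],X[:,0],1);print('slope deg',np.degrees(np.arctan(k[0])),X.mean(0))
E
```

```text
[208 219 223] [204 217 220] [209 222 224] [188 194 194] [178 184 183] [213 217 217]
5 [271.8 240. ] [81.  83.5] 4864.5 [[0.4617 0.0749 0.119 ]]
5 [271.9 154.2] [83.4 85.8] 5433.5 [[0.472  0.1392 0.119 ]]
9 [273.7 238. ] [75.4 77.6] 4476.5 [[0.4634 0.0763 0.119 ]]
9 [272.8 154.1] [82.  83.1] 5223.0 [[0.4726 0.1391 0.119 ]]
14 [273.7 239.6] [64.  68.1] 3018.0 [[0.4631 0.075  0.119 ]]
14 [272.7 159.3] [59.3 67.2] 2050.0 [[0.472  0.1355 0.119 ]]
[(np.int64(197), 100), (np.int64(198), 120), (np.int64(199), 140), (np.int64(200), 160), (np.int64(201), 180), (np.int64(203), 200), (np.int64(205), 220), (np.int64(206), 240), (np.int64(208), 260)] [(np.int64(354), 100), (np.int64(353), 120), (np.int64(352), 140), (np.int64(352), 160), (np.int64(351), 180), (np.int64(350), 200), (np.int64(349), 220), (np.int64(348), 240), (np.int64(347), 260)]
slope deg 7.965110043954563 [0.40566218 0.120198   0.072     ]
slope deg 8.267054127921138 [0.53340295 0.10094621 0.072     ]
```

>>> arm_command(deltas=[{"wx": 0,"wy": 0,"wz": 0,"tx": -0.0265,"ty": -0.011,"tz": 0.052,"fingers": 1},{"wx": 0,"wy": 0,"wz": 0,"tx": -0.027,"ty": -0.0105,"tz": 0.052,"fingers": 1},{"wx": 0,"wy": 0,"wz": 0,"tx": 0,"ty": 0,"tz": 0.052,"fingers": 1},{"wx": 0,"wy": 0,"wz": 0,"tx": 0,"ty": 0,"tz": 0.052,"fingers": 1},{"wx": 0,"wy": 0,"wz": 0,"tx": 0,"ty": 0,"tz": 0,"fingers": 1},{"wx": 0,"wy": 0,"wz": 0,"tx": 0,"ty": 0,"tz": 0,"fingers": 1}])

```text
time_s: 3.95
tcp_pos: [0.4623, 0.0762, 0.1647]
ee_rot: [-0.001, 0.757, 0.654, -0.001]
wrist_force: [0.2, -0.5, 0.8]
grip_width: 0.0854
grip_force: 0.0
```

```bash
python3 - <<'E'
from m import *
s,T,p,st=snap('wrist'); cv2.imwrite('pics/w3.png',p)
M=T@np.linalg.inv(np.array(s['hand_eye']))
print(st['tcp_pos'],np.array(s['hand_eye']).round(3).tolist())
for zt in (.017,.010,.004):
  X=np.array([[x,y,zt,1] for x in(-.011,.011) for y in (-.0427,.0427)]); print(zt,proj(s,T,(X@M.T)[:,:3]).round(0).tolist())
ec=[]
for e,a in circ(p,T,s,(120,0,460,400),7): print(np.round(e[0],1),np.round(e[1],1),a,onz(s,T,e[0],.119).round(4))
q=p.copy()
cv2.imwrite('pics/w3v.png',q)
E
```

```text
[0.46234069 0.07618659 0.16471608] [[0.0, 0.963, 0.27, 0.069], [1.0, -0.0, 0.0, 0.0], [0.0, 0.27, -0.963, -0.126], [0.0, 0.0, 0.0, 1.0]]
0.017 [[191.0, 299.0], [378.0, 299.0], [187.0, 255.0], [382.0, 255.0]]
0.01 [[187.0, 307.0], [382.0, 307.0], [182.0, 261.0], [387.0, 261.0]]
0.004 [[183.0, 315.0], [386.0, 315.0], [178.0, 267.0], [391.0, 267.0]]
[188.2 309.8] [119.2 146.2] 4395.0 [[0.4047 0.0506 0.119 ]]
[286.5 252.1] [110.4 114.2] 9698.5 [[0.4634 0.0768 0.119 ]]
[286.6 127. ] [125.4 127. ] 12265.5 [[0.4726 0.1394 0.119 ]]
[127.5  64.6] [ 61.4 138.1] 3206.5 [[0.4036 0.1794 0.119 ]]
```

View pics/w3.png

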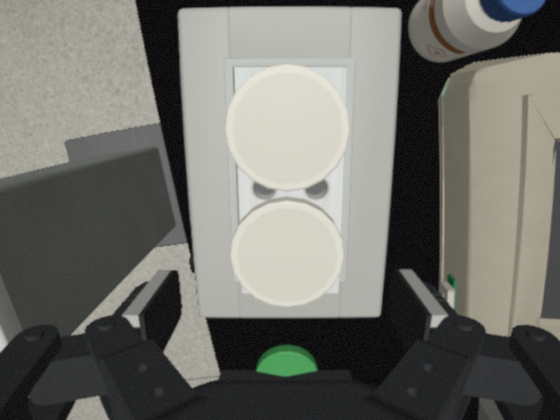

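>>> arm_command(deltas=[{"wx": 0,"wy": 0,"wz": 0,"tx": 0.002,"ty": 0.0025,"tz": 0.03,"fingers": 1},{"wx": 0,"wy": 0,"wz": 0,"tx": 0,"ty": 0,"tz": 0.03,"fingers": 1},{"wx": 0,"wy": 0,"wz": 0,"tx": 0,"ty": 0,"tz": 0.03,"fingers": 1},{"wx": 0,"wy": 0,"wz": 0,"tx": 0,"ty": 0,"tz": 0.03,"fingers": 1},{"wx": 0,"wy": 0,"wz": 0,"tx": 0,"ty": 0,"tz": 0,"fingers": 0.6},{"wx": 0,"wy": 0,"wz": 0,"tx": 0,"ty": 0,"tz": 0,"fingers": 0.6},{"wx": 0,"wy": 0,"wz": 0,"tx": 0,"ty": 0,"tz": 0,"fingers": 0.6},{"wx": 0,"wy": 0,"wz": 0,"tx": 0,"ty": 0,"tz": 0,"fingers": 0.6},{"wx": 0,"wy": 0,"wz": 0,"tx": 0,"ty": 0,"tz": 0,"fingers": 0.6}], squeeze=20)

```text
time_s: 4.75
tcp_pos: [0.4645, 0.0767, 0.1177]
ee_rot: [0.0, 0.757, 0.653, 0.0]
wrist_force: [-0.3, -0.6, 0.5]
grip_width: 0.0593
grip_force: 21.6
```

>>> arm_command(deltas=[{"wx": 0,"wy": 0,"wz": 0,"tx": 0,"ty": 0,"tz": -0.02,"fingers": 0.6},{"wx": 0,"wy": 0,"wz": 0,"tx": 0,"ty": 0,"tz": -0.06,"fingers": 0.6},{"wx": 0,"wy": 0,"wz": 0,"tx": 0,"ty": 0,"tz": -0.07,"fingers": 0.6},{"wx": 0,"wy": 0,"wz": 0,"tx": 0,"ty": 0,"tz": -0.05,"fingers": 0.6},{"wx": 0,"wy": 0,"wz": 0,"tx": -0.04,"ty": 0.005,"tz": 0,"fingers": 0.6},{"wx": 0,"wy": 0,"wz": 0,"tx": -0.08,"ty": 0.01,"tz": 0,"fingers": 0.6},{"wx": 0,"wy": 0,"wz": 0,"tx": -0.09,"ty": 0.01,"tz": 0,"fingers": 0.6},{"wx": 0,"wy": 0,"wz": 0,"tx": -0.09,"ty": 0.01,"tz": 0,"fingers": 0.6},{"wx": 0,"wy": 0,"wz": 0,"tx": -0.09,"ty": 0.01,"tz": 0,"fingers": 0.6},{"wx": 0,"wy": 0,"wz": 0,"tx": -0.09,"ty": 0.01,"tz": 0,"fingers": 0.6},{"wx": 0,"wy": 0,"wz": 0,"tx": -0.09,"ty": 0.01,"tz": 0,"fingers": 0.6},{"wx": 0,"wy": 0,"wz": 0,"tx": -0.09,"ty": 0.01,"tz": 0,"fingers": 0.6}])

```text
time_s: 5.75
tcp_pos: [0.4547, -0.1908, 0.1982]
ee_rot: [0.001, 0.757, 0.653, 0.0]
wrist_force: [0.4, 1.3, -0.0]
grip_width: 0.0597
grip_force: 21.8
```

>>> arm_command(deltas=[{"wx": 0,"wy": 0,"wz": 0,"tx": -0.09,"ty": 0.01,"tz": 0,"fingers": 0.6},{"wx": 0,"wy": 0,"wz": 0,"tx": -0.09,"ty": 0.01,"tz": 0,"fingers": 0.6},{"wx": 0,"wy": 0,"wz": 0,"tx": -0.09,"ty": 0.01,"tz": 0,"fingers": 0.6},{"wx": 0,"wy": 0,"wz": 0,"tx": -0.06,"ty": 0.01,"tz": 0,"fingers": 0.6},{"wx": 0,"wy": 0,"wz": 0,"tx": -0.035,"ty": 0.002,"tz": 0,"fingers": 0.6},{"wx": 0,"wy": 0,"wz": 0,"tx": 0,"ty": 0,"tz": 0,"fingers": 0.6},{"wx": 0,"wy": 0,"wz": 0,"tx": 0,"ty": 0,"tz": 0,"fingers": 0.6}])

```text
time_s: 6.33
tcp_pos: [0.45, -0.3355, 0.1974]
ee_rot: [-0.0, 0.758, 0.653, 0.0]
wrist_force: [0.1, 0.6, -0.9]
grip_width: 0.0587
grip_force: 21.8
```

```bash
python3 - <<'E'
from m import *
s,T,p,st=snap('wrist'); cv2.imwrite('pics/w4.png',p)
print(st['tcp_pos'],st['grip_width'],T[:3,3])
for e,a in circ(p,T,s,(120,0,460,400),7): print(np.round(e[0],1),np.round(e[1],1),a,onz(s,T,e[0],.015).round(4))
E
```

```text
[ 0.44997769 -0.33549425  0.19736128] 0.058718379667072676 [ 0.46039534 -0.2669638   0.32315755]
[276.7 307.6] [145.4 179.2] 18017.0 [[ 0.4257 -0.4455  0.015 ]]
[151.5 212.5] [126. 229.] 14307.0 [[ 0.3273 -0.3328  0.015 ]]
[287.  124.9] [70.1 71.3] 3833.0 [[ 0.4611 -0.2749  0.015 ]]
```

View pics/w4.png

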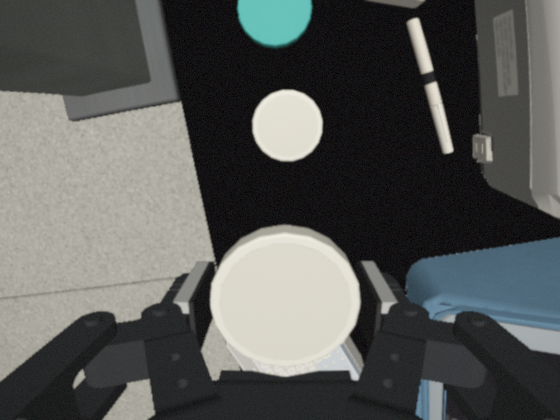

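The bench dish is at (287,125), the held dish is centred between the fingers near (285,300), and the teal look-alike is at (275,10). I'll take a second, lower view as a check.

>>> arm_command(deltas=[{"wx": 0,"wy": 0,"wz": 0,"tx": 0,"ty": 0.005,"tz": 0.06,"fingers": 0.6},{"wx": 0,"wy": 0,"wz": 0,"tx": 0,"ty": 0,"tz": 0.06,"fingers": 0.6},{"wx": 0,"wy": 0,"wz": 0,"tx": 0,"ty": 0,"tz": 0.06,"fingers": 0.6},{"wx": 0,"wy": 0,"wz": 0,"tx": 0,"ty": 0,"tz": 0,"fingers": 0.6},{"wx": 0,"wy": 0,"wz": 0,"tx": 0,"ty": 0,"tz": 0,"fingers": 0.6}])

```text
time_s: 6.8
tcp_pos: [0.4518, -0.334, 0.1247]
ee_rot: [-0.001, 0.757, 0.654, 0.0]
wrist_force: [-0.2, -1.2, 0.7]
grip_width: 0.0594
grip_force: 21.9
```

```bash
python3 - <<'E'
from m import *
s,T,p,st=snap('wrist')
print(st['tcp_pos'],st['grip_width'],T[:3,3])
for e,a in circ(p,T,s,(210,0,370,240),7): print(np.round(e[0],1),np.round(e[1],1),a,onz(s,T,e[0],.015).round(4))
E
```

```text
[ 0.45185    -0.33398989  0.12469901] 0.0593500194323789 [ 0.46227302 -0.26560368  0.25057236]
[285.9 130.9] [91.2 92.6] 6502.0 [[ 0.4613 -0.275   0.015 ]]
```

>>> arm_command(deltas=[{"wx": 0,"wy": 0,"wz": 0,"tx": 0.05,"ty": 0.0015,"tz": 0,"fingers": 0.6},{"wx": 0,"wy": 0,"wz": 0,"tx": 0.06,"ty": 0,"tz": 0,"fingers": 0.6},{"wx": 0,"wy": 0,"wz": 0,"tx": 0.04,"ty": 0,"tz": 0,"fingers": 0.6},{"wx": 0,"wy": 0,"wz": 0,"tx": 0,"ty": 0,"tz": 0.06,"fingers": 0.6},{"wx": 0,"wy": 0,"wz": 0,"tx": 0,"ty": 0,"tz": 0.06,"fingers": 0.6},{"wx": 0,"wy": 0,"wz": 0,"tx": 0,"ty": 0,"tz": 0.06,"fingers": 0.6},{"wx": 0,"wy": 0,"wz": 0,"tx": 0,"ty": 0,"tz": 0.03,"fingers": 0.6},{"wx": 0,"wy": 0,"wz": 0,"tx": 0,"ty": 0,"tz": 0.01,"fingers": 0.6},{"wx": 0,"wy": 0,"wz": 0,"tx": 0,"ty": 0,"tz": 0,"fingers": 0.6},{"wx": 0,"wy": 0,"wz": 0,"tx": 0,"ty": 0,"tz": 0,"fingers": 0.6}])

```text
time_s: 7.68
tcp_pos: [0.4622, -0.2773, 0.0387]
ee_rot: [0.001, 0.757, 0.653, 0.0]
wrist_force: [0.8, 0.4, 0.2]
grip_width: 0.059
grip_force: 21.9
```

```bash
python3 - <<'E'
from h import *
st=r.read_state(); print(st['tcp_pos'],st['wrist_force'])
E
```

```text
[ 0.46219638 -0.27728891  0.03865594] [0.81815579 0.38707768 0.2413969 ]
```

>>> arm_command(deltas=[{"wx": 0,"wy": 0,"wz": 0,"tx": 0.005,"ty": -0.0025,"tz": 0.015,"fingers": 0.6},{"wx": 0,"wy": 0,"wz": 0,"tx": 0,"ty": 0,"tz": 0,"fingers": 0.6},{"wx": 0,"wy": 0,"wz": 0,"tx": 0,"ty": 0,"tz": 0,"fingers": 0.6},{"wx": 0,"wy": 0,"wz": 0,"tx": 0,"ty": 0,"tz": 0,"fingers": 0.6}])

```text
time_s: 8.02
tcp_pos: [0.461, -0.2747, 0.0315]
ee_rot: [0.0, 0.757, 0.653, 0.0]
wrist_force: [-0.5, 1.3, -0.2]
grip_width: 0.0595
grip_force: 21.9
```

>>> arm_command(deltas=[{"wx": 0,"wy": 0,"wz": 0,"tx": 0,"ty": 0,"tz": 0.006,"fingers": 0.6},{"wx": 0,"wy": 0,"wz": 0,"tx": 0,"ty": 0,"tz": 0,"fingers": 0.6},{"wx": 0,"wy": 0,"wz": 0,"tx": 0,"ty": 0,"tz": 0,"fingers": 0.6}])

```text
time_s: 8.27
tcp_pos: [0.4607, -0.2745, 0.0285]
ee_rot: [-0.0, 0.757, 0.653, 0.0]
wrist_force: [0.8, -1.0, -0.4]
grip_width: 0.0592
grip_force: 21.9
```

>>> arm_command(deltas=[{"wx": 0,"wy": 0,"wz": 0,"tx": 0,"ty": 0,"tz": 0,"fingers": 0.78},{"wx": 0,"wy": 0,"wz": 0,"tx": 0,"ty": 0,"tz": 0,"fingers": 1},{"wx": 0,"wy": 0,"wz": 0,"tx": 0,"ty": 0,"tz": 0,"fingers": 1},{"wx": 0,"wy": 0,"wz": 0,"tx": 0,"ty": 0,"tz": 0,"fingers": 1}])

```text
time_s: 8.6
tcp_pos: [0.4608, -0.2746, 0.0287]
ee_rot: [0.0, 0.757, 0.653, 0.0]
wrist_force: [-0.2, -0.2, 0.5]
grip_width: 0.0854
grip_force: 0.0
```

>>> arm_command(deltas=[{"wx": 0,"wy": 0,"wz": 0,"tx": 0,"ty": 0,"tz": -0.03,"fingers": 1},{"wx": 0,"wy": 0,"wz": 0,"tx": 0,"ty": 0,"tz": -0.09,"fingers": 1},{"wx": 0,"wy": 0,"wz": 0,"tx": 0,"ty": 0,"tz": -0.1,"fingers": 1},{"wx": 0,"wy": 0,"wz": 0,"tx": -0.05,"ty": 0,"tz": -0.08,"fingers": 1},{"wx": 0,"wy": 0,"wz": 0,"tx": -0.05,"ty": 0,"tz": -0.03,"fingers": 1},{"wx": 0,"wy": 0,"wz": 0,"tx": 0,"ty": 0,"tz": 0,"fingers": 1},{"wx": 0,"wy": 0,"wz": 0,"tx": 0,"ty": 0,"tz": 0,"fingers": 1}])

```text
time_s: 9.18
tcp_pos: [0.4551, -0.3152, 0.1623]
ee_rot: [0.001, 0.758, 0.652, 0.0]
wrist_force: [-0.6, -0.0, -0.8]
grip_width: 0.0858
grip_force: 0.0
```

```bash
python3 - <<'E'
from m import *
s,T,p,st=snap('wrist'); cv2.imwrite('pics/w5.png',p)
print(st['tcp_pos'],T[:3,3])
for e,a in circ(p,T,s,(190,0,390,300),7): print(np.round(e[0],1),np.round(e[1],1),a,onz(s,T,e[0],.030).round(4))
E
```

```text
[ 0.45512678 -0.31518573  0.16225268] [ 0.46538393 -0.24639472  0.28792131]
[283.8 160.1] [76.1 80.6] 4658.0 [[ 0.4604 -0.278   0.03  ]]
```

View pics/w5.png

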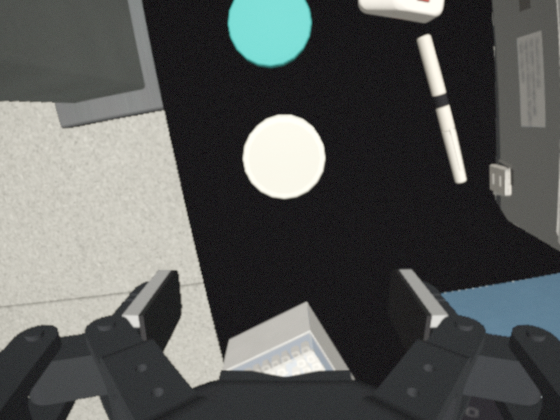

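The dish stacked squarely: one disc at (284,157), 82 px wide, with no visible offset. Next is the left dish.

>>> arm_command(deltas=[{"wx": 0,"wy": 0,"wz": 0,"tx": 0.05,"ty": -0.005,"tz": 0,"fingers": 1},{"wx": 0,"wy": 0,"wz": 0,"tx": 0.09,"ty": -0.01,"tz": 0,"fingers": 1},{"wx": 0,"wy": 0,"wz": 0,"tx": 0.09,"ty": -0.01,"tz": 0,"fingers": 1},{"wx": 0,"wy": 0,"wz": 0,"tx": 0.09,"ty": -0.01,"tz": 0,"fingers": 1},{"wx": 0,"wy": 0,"wz": 0,"tx": 0.09,"ty": -0.01,"tz": 0,"fingers": 1},{"wx": 0,"wy": 0,"wz": 0,"tx": 0.09,"ty": -0.01,"tz": 0,"fingers": 1},{"wx": 0,"wy": 0,"wz": 0,"tx": 0.09,"ty": -0.01,"tz": 0,"fingers": 1},{"wx": 0,"wy": 0,"wz": 0,"tx": 0.09,"ty": -0.01,"tz": 0,"fingers": 1},{"wx": 0,"wy": 0,"wz": 0,"tx": 0.09,"ty": -0.01,"tz": 0,"fingers": 1},{"wx": 0,"wy": 0,"wz": 0,"tx": 0.09,"ty": -0.01,"tz": 0,"fingers": 1},{"wx": 0,"wy": 0,"wz": 0,"tx": 0.09,"ty": -0.01,"tz": 0,"fingers": 1},{"wx": 0,"wy": 0,"wz": 0,"tx": 0.09,"ty": -0.01,"tz": 0,"fingers": 1}])

```text
time_s: 10.23
tcp_pos: [0.469, 0.1067, 0.1596]
ee_rot: [-0.001, 0.757, 0.653, -0.001]
wrist_force: [1.5, -0.4, 0.6]
grip_width: 0.0854
grip_force: 0.0
```

>>> arm_command(deltas=[{"wx": 0,"wy": 0,"wz": 0,"tx": 0.06,"ty": -0.009,"tz": 0,"fingers": 1},{"wx": 0,"wy": 0,"wz": 0,"tx": 0.03,"ty": 0,"tz": 0,"fingers": 1},{"wx": 0,"wy": 0,"wz": 0,"tx": 0,"ty": 0,"tz": 0,"fingers": 1},{"wx": 0,"wy": 0,"wz": 0,"tx": 0,"ty": 0,"tz": 0,"fingers": 1},{"wx": 0,"wy": 0,"wz": 0,"tx": 0,"ty": 0,"tz": 0,"fingers": 1}])

```text
time_s: 10.65
tcp_pos: [0.4716, 0.14, 0.16]
ee_rot: [-0.0, 0.757, 0.653, -0.001]
wrist_force: [-0.3, -0.1, 1.0]
grip_width: 0.0848
grip_force: 0.0
```

```bash
python3 - <<'E'
from m import *
s,T,p,st=snap('wrist'); cv2.imwrite('pics/w6.png',p)
print(st['tcp_pos'],T[:3,3])
for e,a in circ(p,T,s,(210,120,370,330),7): print(np.round(e[0],1),np.round(e[1],1),a,onz(s,T,e[0],.119).round(4))
E
```

```text
[0.47163717 0.13998912 0.15997441] [0.48215877 0.20862987 0.28570288]
[286.6 255. ] [112.3 117.2] 10141.5 [[0.4728 0.1409 0.119 ]]
```

>>> arm_command(deltas=[{"wx": 0,"wy": 0,"wz": 0,"tx": 0,"ty": 0.0025,"tz": 0.03,"fingers": 1},{"wx": 0,"wy": 0,"wz": 0,"tx": 0,"ty": 0,"tz": 0.03,"fingers": 1},{"wx": 0,"wy": 0,"wz": 0,"tx": 0,"ty": 0,"tz": 0.03,"fingers": 1},{"wx": 0,"wy": 0,"wz": 0,"tx": 0,"ty": 0,"tz": 0.016,"fingers": 1},{"wx": 0,"wy": 0,"wz": 0,"tx": 0,"ty": 0,"tz": 0,"fingers": 0.6},{"wx": 0,"wy": 0,"wz": 0,"tx": 0,"ty": 0,"tz": 0,"fingers": 0.6},{"wx": 0,"wy": 0,"wz": 0,"tx": 0,"ty": 0,"tz": 0,"fingers": 0.6},{"wx": 0,"wy": 0,"wz": 0,"tx": 0,"ty": 0,"tz": 0,"fingers": 0.6},{"wx": 0,"wy": 0,"wz": 0,"tx": 0,"ty": 0,"tz": 0,"fingers": 0.6}])

```text
time_s: 11.45
tcp_pos: [0.4737, 0.1401, 0.1189]
ee_rot: [0.0, 0.757, 0.653, 0.0]
wrist_force: [-0.3, -0.4, 0.0]
grip_width: 0.0591
grip_force: 21.6
```

>>> arm_command(deltas=[{"wx": 0,"wy": 0,"wz": 0,"tx": 0,"ty": 0,"tz": -0.02,"fingers": 0.6},{"wx": 0,"wy": 0,"wz": 0,"tx": 0,"ty": 0,"tz": -0.06,"fingers": 0.6},{"wx": 0,"wy": 0,"wz": 0,"tx": 0,"ty": 0,"tz": -0.06,"fingers": 0.6},{"wx": 0,"wy": 0,"wz": 0,"tx": -0.05,"ty": 0.005,"tz": 0,"fingers": 0.6},{"wx": 0,"wy": 0,"wz": 0,"tx": -0.09,"ty": 0.01,"tz": 0,"fingers": 0.6},{"wx": 0,"wy": 0,"wz": 0,"tx": -0.09,"ty": 0.01,"tz": 0,"fingers": 0.6},{"wx": 0,"wy": 0,"wz": 0,"tx": -0.09,"ty": 0.01,"tz": 0,"fingers": 0.6},{"wx": 0,"wy": 0,"wz": 0,"tx": -0.09,"ty": 0.01,"tz": 0,"fingers": 0.6},{"wx": 0,"wy": 0,"wz": 0,"tx": -0.09,"ty": 0.01,"tz": 0,"fingers": 0.6},{"wx": 0,"wy": 0,"wz": 0,"tx": -0.09,"ty": 0.01,"tz": 0,"fingers": 0.6},{"wx": 0,"wy": 0,"wz": 0,"tx": -0.09,"ty": 0.01,"tz": 0,"fingers": 0.6},{"wx": 0,"wy": 0,"wz": 0,"tx": -0.09,"ty": 0.01,"tz": 0,"fingers": 0.6}])

```text
time_s: 12.45
tcp_pos: [0.4615, -0.1715, 0.1754]
ee_rot: [0.001, 0.757, 0.653, 0.0]
wrist_force: [1.1, -1.0, -1.5]
grip_width: 0.0593
grip_force: 21.8
```

>>> arm_command(deltas=[{"wx": 0,"wy": 0,"wz": 0,"tx": -0.09,"ty": 0.01,"tz": 0,"fingers": 0.6},{"wx": 0,"wy": 0,"wz": 0,"tx": -0.09,"ty": 0.01,"tz": 0,"fingers": 0.6},{"wx": 0,"wy": 0,"wz": 0,"tx": -0.09,"ty": 0.01,"tz": 0,"fingers": 0.6},{"wx": 0,"wy": 0,"wz": 0,"tx": -0.08,"ty": 0.006,"tz": 0.03,"fingers": 0.6},{"wx": 0,"wy": 0,"wz": 0,"tx": -0.06,"ty": 0,"tz": 0.05,"fingers": 0.6},{"wx": 0,"wy": 0,"wz": 0,"tx": 0,"ty": 0,"tz": 0.04,"fingers": 0.6},{"wx": 0,"wy": 0,"wz": 0,"tx": 0,"ty": 0,"tz": 0,"fingers": 0.6},{"wx": 0,"wy": 0,"wz": 0,"tx": 0,"ty": 0,"tz": 0,"fingers": 0.6},{"wx": 0,"wy": 0,"wz": 0,"tx": 0,"ty": 0,"tz": 0,"fingers": 0.6}])

```text
time_s: 13.2
tcp_pos: [0.4523, -0.3337, 0.1277]
ee_rot: [0.001, 0.757, 0.653, 0.0]
wrist_force: [0.6, -0.4, -0.6]
grip_width: 0.0593
grip_force: 21.8
```

```bash
python3 - <<'E'
from m import *
s,T,p,st=snap('wrist'); cv2.imwrite('pics/w7.png',p)
print(st['tcp_pos'],st['grip_width'],T[:3,3])
for e,a in circ(p,T,s,(210,0,370,240),7): print(np.round(e[0],1),np.round(e[1],1),a,onz(s,T,e[0],.030).round(4))
c=np.array([p[60:250,286].astype(int).sum(1)]);print(c.tolist())
E
```

```text
[ 0.45229796 -0.33365176  0.1277477 ] 0.05926377244167104 [ 0.46249161 -0.26493115  0.25345937]
[284.2 133.6] [95.7 97. ] 7163.0 [[ 0.4607 -0.276   0.03  ]]
[[57, 60, 36, 62, 56, 47, 54, 43, 46, 59, 67, 46, 54, 51, 67, 48, 55, 46, 38, 31, 65, 48, 36, 50, 146, 418, 619, 675, 684, 682, 684, 679, 668, 658, 655, 649, 654, 651, 652, 655, 653, 654, 652, 655, 652, 652, 651, 653, 651, 652, 649, 647, 649, 652, 649, 650, 649, 648, 648, 649, 652, 646, 646, 648, 647, 644, 646, 646, 645, 645, 648, 642, 644, 643, 644, 646, 646, 644, 645, 642, 646, 639, 645, 643, 646, 646, 646, 641, 642, 642, 644, 639, 642, 643, 640, 637, 640, 640, 644, 640, 639, 639, 644, 637, 640, 639, 640, 637, 638, 637, 637, 637, 638, 637, 640, 643, 648, 658, 663, 663, 658, 616, 485, 266, 77, 59, 44, 29, 62, 60, 70, 32, 55, 37, 59, 50, 39, 50, 63, 62, 47, 52, 50, 53, 57, 46, 46, 55, 67, 51, 50, 63, 63, 39, 61, 37, 74, 51, 52, 37, 51, 185, 358, 453, 476, 473, 474, 475, 488, 536, 605, 662, 689, 683, 668, 661, 660, 661, 661, 654, 641, 625, 628, 632, 632, 631, 630, 630, 630, 632]]
```

>>> arm_command(deltas=[{"wx": 0,"wy": 0,"wz": 0,"tx": 0.05,"ty": 0,"tz": 0,"fingers": 0.6},{"wx": 0,"wy": 0,"wz": 0,"tx": 0.06,"ty": 0,"tz": 0,"fingers": 0.6},{"wx": 0,"wy": 0,"wz": 0,"tx": 0.04,"ty": 0,"tz": 0,"fingers": 0.6},{"wx": 0,"wy": 0,"wz": 0,"tx": 0,"ty": 0,"tz": 0.06,"fingers": 0.6},{"wx": 0,"wy": 0,"wz": 0,"tx": 0,"ty": 0,"tz": 0.06,"fingers": 0.6},{"wx": 0,"wy": 0,"wz": 0,"tx": 0,"ty": 0,"tz": 0.04,"fingers": 0.6},{"wx": 0,"wy": 0,"wz": 0,"tx": 0,"ty": 0,"tz": 0.03,"fingers": 0.6},{"wx": 0,"wy": 0,"wz": 0,"tx": 0,"ty": 0,"tz": 0,"fingers": 0.6},{"wx": 0,"wy": 0,"wz": 0,"tx": 0,"ty": 0,"tz": 0,"fingers": 0.6},{"wx": 0,"wy": 0,"wz": 0,"tx": 0,"ty": 0,"tz": 0,"fingers": 0.6}])

```text
time_s: 14.08
tcp_pos: [0.4613, -0.275, 0.0518]
ee_rot: [0.001, 0.757, 0.653, 0.0]
wrist_force: [0.4, -0.1, 0.5]
grip_width: 0.0589
grip_force: 21.8
```

>>> arm_command(deltas=[{"wx": 0,"wy": 0,"wz": 0,"tx": 0,"ty": 0,"tz": 0.01,"fingers": 0.6},{"wx": 0,"wy": 0,"wz": 0,"tx": 0,"ty": 0,"tz": 0.007,"fingers": 0.6},{"wx": 0,"wy": 0,"wz": 0,"tx": 0,"ty": 0,"tz": 0,"fingers": 0.6},{"wx": 0,"wy": 0,"wz": 0,"tx": 0,"ty": 0,"tz": 0,"fingers": 0.6},{"wx": 0,"wy": 0,"wz": 0,"tx": 0,"ty": 0,"tz": 0,"fingers": 0.6}])

```text
time_s: 14.5
tcp_pos: [0.4612, -0.2751, 0.0442]
ee_rot: [0.001, 0.757, 0.653, 0.0]
wrist_force: [2.7, -0.9, 3.1]
grip_width: 0.0591
grip_force: 22.4
```

>>> arm_command(deltas=[{"wx": 0,"wy": 0,"wz": 0,"tx": 0,"ty": 0,"tz": 0,"fingers": 0.78},{"wx": 0,"wy": 0,"wz": 0,"tx": 0,"ty": 0,"tz": 0,"fingers": 1},{"wx": 0,"wy": 0,"wz": 0,"tx": 0,"ty": 0,"tz": 0,"fingers": 1},{"wx": 0,"wy": 0,"wz": 0,"tx": 0,"ty": 0,"tz": 0,"fingers": 1},{"wx": 0,"wy": 0,"wz": 0,"tx": 0,"ty": 0,"tz": -0.03,"fingers": 1},{"wx": 0,"wy": 0,"wz": 0,"tx": 0,"ty": 0,"tz": -0.09,"fingers": 1},{"wx": 0,"wy": 0,"wz": 0,"tx": 0,"ty": 0,"tz": -0.1,"fingers": 1},{"wx": 0,"wy": 0,"wz": 0,"tx": -0.05,"ty": 0,"tz": -0.08,"fingers": 1},{"wx": 0,"wy": 0,"wz": 0,"tx": -0.05,"ty": 0,"tz": 0,"fingers": 1},{"wx": 0,"wy": 0,"wz": 0,"tx": 0,"ty": 0,"tz": 0,"fingers": 1},{"wx": 0,"wy": 0,"wz": 0,"tx": 0,"ty": 0,"tz": 0,"fingers": 1}])

```text
time_s: 15.42
tcp_pos: [0.4546, -0.3148, 0.1643]
ee_rot: [0.0, 0.758, 0.652, 0.0]
wrist_force: [-0.1, 0.0, -0.5]
grip_width: 0.0857
grip_force: 0.0
```

```bash
python3 - <<'E'
from m import *
s,T,p,st=snap('wrist')
print(st['tcp_pos'],T[:3,3])
for e,a in circ(p,T,s,(190,0,390,300),7): print(np.round(e[0],1),np.round(e[1],1),a,onz(s,T,e[0],.045).round(4))
S,T2,P,_=snap('scene')
a=cv2.resize(p[60:260,190:390],None,fx=2,fy=2); b=cv2.resize(P[240:310,290:360],(400,400),interpolation=cv2.INTER_CUBIC)
cv2.imwrite('pics/c8.png',np.hstack([a,b]))
E
```

```text
[ 0.4545858  -0.31478503  0.16429975] [ 0.46497474 -0.24613329  0.29003302]
[285.3 162.5] [79.8 86.8] 5248.0 [[ 0.4607 -0.2777  0.045 ]]
```

View pics/c8.png

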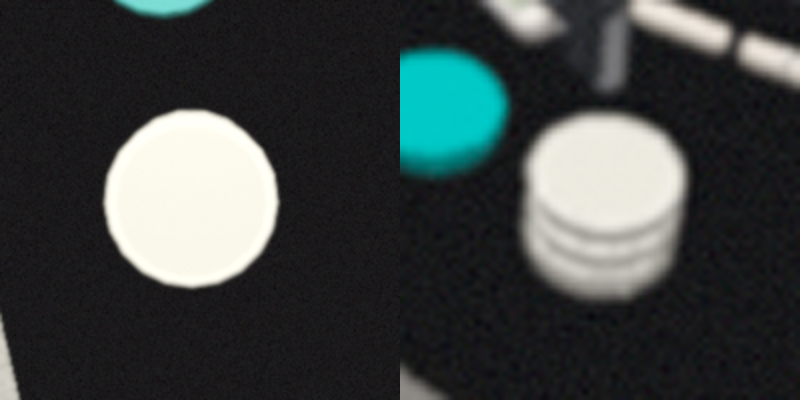

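The pile of three stands neat and upright in both crops. Next, the block.

>>> arm_command(deltas=[{"wx": 0,"wy": 0,"wz": 0,"tx": 0.05,"ty": -0.005,"tz": -0.02,"fingers": 1},{"wx": 0,"wy": 0,"wz": 0,"tx": 0.09,"ty": -0.01,"tz": -0.02,"fingers": 1},{"wx": 0,"wy": 0,"wz": 0,"tx": 0.09,"ty": -0.01,"tz": 0,"fingers": 1},{"wx": 0,"wy": 0,"wz": 0,"tx": 0.09,"ty": -0.01,"tz": 0,"fingers": 1},{"wx": 0,"wy": 0,"wz": 0,"tx": 0.09,"ty": -0.01,"tz": 0,"fingers": 1},{"wx": 0,"wy": 0,"wz": 0,"tx": 0.09,"ty": -0.01,"tz": 0,"fingers": 1},{"wx": 0,"wy": 0,"wz": 0,"tx": 0.09,"ty": -0.01,"tz": 0,"fingers": 1},{"wx": 0,"wy": 0,"wz": 0,"tx": 0.09,"ty": -0.01,"tz": 0,"fingers": 1},{"wx": 0,"wy": 0,"wz": 0,"tx": 0.09,"ty": -0.01,"tz": 0,"fingers": 1},{"wx": 0,"wy": 0,"wz": 0,"tx": 0.09,"ty": -0.01,"tz": 0,"fingers": 1},{"wx": 0,"wy": 0,"wz": 0,"tx": 0.09,"ty": -0.012,"tz": 0,"fingers": 1},{"wx": 0,"wy": 0,"wz": 0,"tx": 0.05,"ty": -0.015,"tz": 0,"fingers": 1}])

```text
time_s: 16.52
tcp_pos: [0.4641, 0.0925, 0.1788]
ee_rot: [-0.001, 0.756, 0.654, -0.0]
wrist_force: [-0.4, 0.7, -0.9]
grip_width: 0.0855
grip_force: 0.0
```

>>> arm_command(deltas=[{"wx": 0,"wy": 0,"wz": 0,"tx": 0,"ty": 0,"tz": 0,"fingers": 1},{"wx": 0,"wy": 0,"wz": 0,"tx": 0,"ty": 0,"tz": 0,"fingers": 1},{"wx": 0,"wy": 0,"wz": 0,"tx": 0,"ty": 0,"tz": 0,"fingers": 1}])

```text
time_s: 16.77
tcp_pos: [0.4648, 0.0888, 0.179]
ee_rot: [-0.0, 0.757, 0.653, -0.0]
wrist_force: [-0.2, 0.1, 0.5]
grip_width: 0.0854
grip_force: 0.0
```

```bash
python3 - <<'E'
from m import *
s,T,p,st=snap('wrist'); cv2.imwrite('pics/w9.png',p)
print(st['tcp_pos'],T[:3,3])
E
```

```text
[0.46478379 0.08881457 0.17900406] [0.47520576 0.15744825 0.30474441]
```

View pics/w9.png

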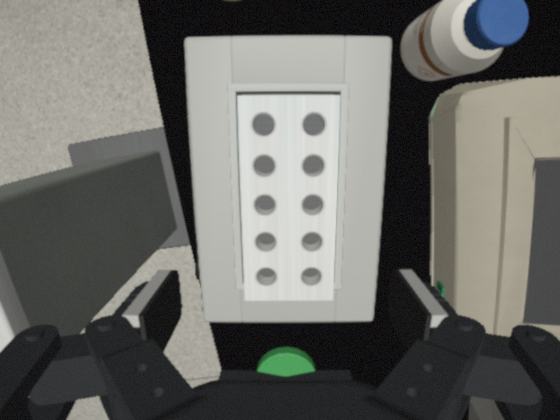

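The bare block is at columns 238–340, rows 93–300. Its hole rows run from (264,124)/(314,124) to (266,276)/(311,276).

```bash
python3 - <<'E'
from m import *
s,T,p,st=snap('wrist')
g=cv2.cvtColor(p,cv2.COLOR_BGR2GRAY); m=np.zeros_like(g); m[105:290,246:330]=(g[105:290,246:330]<185)*1
cs,_=cv2.findContours(m,cv2.RETR_EXTERNAL,cv2.CHAIN_APPROX_NONE)
C=np.array([cv2.minEnclosingCircle(c)[0] for c in cs if cv2.contourArea(c)>150]); print(C.round(1).tolist())
X=onz(s,T,C,.104); o=X.mean(0); _,_,V=np.linalg.svd(X-o); d=V[0]*np.sign(V[0][1])
print(len(X),o.round(4),'yaw',np.degrees(np.arctan2(-d[0],d[1])))
q=st['ee_rot'];M=R.from_quat([q[1],q[2],q[3],q[0]]).as_matrix();print(M.round(4).tolist(),'tool yaw y',np.degrees(np.arctan2(M[1,1],M[0,1])))
dd=o-st['tcp_pos'];print('delta tool (m)',(M.T@dd).round(4),(M.T@dd/.4).round(4))
for z in(.09,.119): 
  X=onz(s,T,C,z);print(z,'ext',np.ptp(X@d),np.ptp(X@np.array([d[1],-d[0],0])),X.mean(0))
E
```

```text
[[265.5, 275.0], [310.5, 275.0], [311.2, 240.5], [264.5, 241.0], [311.5, 203.0], [263.9, 203.3], [312.5, 164.1], [263.1, 164.1], [312.8, 122.7], [262.1, 123.0]]
10 [0.4697 0.1074 0.104 ] yaw -8.17959342630488
[[0.1474, 0.9891, -0.0007], [0.9891, -0.1474, -0.0001], [-0.0002, -0.0007, -1.0]] tool yaw y -8.476588030754865
delta tool (m) [0.0195 0.0019 0.0751] [0.0488 0.0048 0.1878]
0.09 ext 0.09809493534999618 0.0301282805182988 [0.46929173 0.10389745 0.09      ]
0.119 ext 0.08485406578372601 0.02606156054773706 [0.47012266 0.11106033 0.119     ]
```

>>> arm_command(deltas=[{"wx": 0,"wy": 0,"wz": -0.075,"tx": 0.025,"ty": 0.0024,"tz": 0,"fingers": 1},{"wx": 0,"wy": 0,"wz": 0,"tx": 0.024,"ty": 0.0024,"tz": 0,"fingers": 1},{"wx": 0,"wy": 0,"wz": 0,"tx": 0,"ty": 0,"tz": 0.05,"fingers": 1},{"wx": 0,"wy": 0,"wz": 0,"tx": 0,"ty": 0,"tz": 0.06,"fingers": 1},{"wx": 0,"wy": 0,"wz": 0,"tx": 0,"ty": 0,"tz": 0.06,"fingers": 1},{"wx": 0,"wy": 0,"wz": 0,"tx": 0,"ty": 0,"tz": 0.03,"fingers": 1},{"wx": 0,"wy": 0,"wz": 0,"tx": 0,"ty": 0,"tz": 0.015,"fingers": 1},{"wx": 0,"wy": 0,"wz": 0,"tx": 0,"ty": 0,"tz": 0,"fingers": 1},{"wx": 0,"wy": 0,"wz": 0,"tx": 0,"ty": 0,"tz": 0,"fingers": 1},{"wx": 0,"wy": 0,"wz": 0,"tx": 0,"ty": 0,"tz": 0,"fingers": 1}])

```text
time_s: 17.7
tcp_pos: [0.471, 0.1078, 0.095]
ee_rot: [0.001, 0.756, 0.655, 0.001]
wrist_force: [-0.6, 0.5, -0.9]
grip_width: 0.0854
grip_force: 0.0
```

```bash
python3 - <<'E'
from m import *
s,T,p,st=snap('wrist'); cv2.imwrite('pics/w10.png',p)
print(st['tcp_pos'],st['ee_rot'],st['wrist_force'])
S,T2,P,_=snap('scene')
b=cv2.resize(P[140:240,160:280],(480,400),interpolation=cv2.INTER_CUBIC); a=cv2.resize(p,(320,240)); q=np.zeros((400,800,3),np.uint8); q[:,:480]=b; q[:240,480:]=a
cv2.imwrite('pics/c10.png',q)
E
```

```text
[0.47101045 0.10783443 0.09499796] [6.70879614e-04 7.55684937e-01 6.54934479e-01 8.08295722e-04] [-0.61482498  0.45297342 -0.86440666]
```

View pics/c10.png

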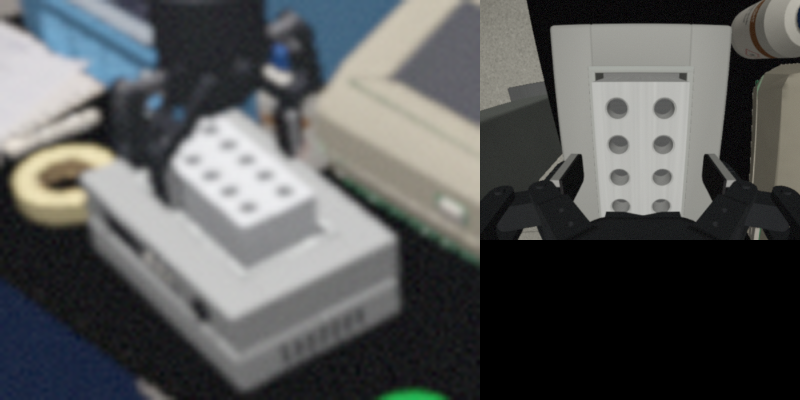

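The fingers straddle the block's proud part. In the scene crop they sit beside it near (165,150) and (290,120), and in the wrist crop the block is centred between them. I'll lower slightly and grip.

>>> arm_command(deltas=[{"wx": 0,"wy": 0,"wz": 0,"tx": 0,"ty": -0.002,"tz": 0.008,"fingers": 1},{"wx": 0,"wy": 0,"wz": 0,"tx": 0,"ty": 0,"tz": 0,"fingers": 0.5},{"wx": 0,"wy": 0,"wz": 0,"tx": 0,"ty": 0,"tz": 0,"fingers": 0.5},{"wx": 0,"wy": 0,"wz": 0,"tx": 0,"ty": 0,"tz": 0,"fingers": 0.5},{"wx": 0,"wy": 0,"wz": 0,"tx": 0,"ty": 0,"tz": 0,"fingers": 0.5},{"wx": 0,"wy": 0,"wz": 0,"tx": 0,"ty": 0,"tz": 0,"fingers": 0.5},{"wx": 0,"wy": 0,"wz": 0,"tx": 0,"ty": 0,"tz": 0,"fingers": 0.5},{"wx": 0,"wy": 0,"wz": 0,"tx": 0,"ty": 0,"tz": 0,"fingers": 0.5}], squeeze=110)

```text
time_s: 18.47
tcp_pos: [0.4697, 0.1079, 0.091]
ee_rot: [0.0, 0.756, 0.655, 0.0]
wrist_force: [0.2, -0.0, 6.4]
grip_width: 0.0542
grip_force: 118.3
```

```bash
cat > rock.py <<'E'
import numpy as np, sys
# heater frame: u=x (tool y), z up; h: TCP above block underside. swings: (target deg, pivot offset)
h=.053; e=.026
def rows(th0,th1,c,n):
    sgn=np.sign(th1-th0); a0=np.radians(th0)
    f=lambda c,a,p:c+np.array([np.cos(a)*p[0]+np.sin(a)*p[1],-np.sin(a)*p[0]+np.cos(a)*p[1]])
    P=f(c,a0,(sgn*e,0)); out=[]; cc=c
    for i in range(n):
        aA=np.radians(th0+(th1-th0)*i/n); aB=np.radians(th0+(th1-th0)*(i+1)/n)
        cn=P-(f(np.zeros(2),aB,(sgn*e,0)))
        d=f(cn,aB,(0,h))-f(cc,aA,(0,h))
        ty=d[0]*np.cos(aA)-d[1]*np.sin(aA); up=d[0]*np.sin(aA)+d[1]*np.cos(aA)
        out.append((round((th1-th0)/n/4,3),round(ty/.4,4),round(-up/.4,4))); cc=cn
    return out,cc
c=np.zeros(2); t=0
for t1,n in((6,6),(-6,12),(6,12),(-6,12),(0,6)):
    o,c=rows(t,t1,c,n); print(t,'->',t1,'end c mm',(c*1e3).round(1)); print(' (wx,ty,tz)',o[0],o[len(o)//2],o[-1]); t=t1
E
python3 rock.py; python3 -c "
from h import *
st=r.read_state();print(st)"
```

```text
0 -> 6 end c mm [0.1 2.7]
 (wx,ty,tz) (0.25, np.float64(0.0023), np.float64(-0.0011)) (0.25, np.float64(0.0023), np.float64(-0.0011)) (0.25, np.float64(0.0023), np.float64(-0.0011))
6 -> -6 end c mm [0.1 8.2]
 (wx,ty,tz) (-0.25, np.float64(-0.0023), np.float64(-0.0011)) (-0.25, np.float64(-0.0023), np.float64(-0.0011)) (-0.25, np.float64(-0.0023), np.float64(-0.0011))
-6 -> 6 end c mm [ 0.1 13.6]
 (wx,ty,tz) (0.25, np.float64(0.0023), np.float64(-0.0011)) (0.25, np.float64(0.0023), np.float64(-0.0011)) (0.25, np.float64(0.0023), np.float64(-0.0011))
6 -> -6 end c mm [ 0.1 19. ]
 (wx,ty,tz) (-0.25, np.float64(-0.0023), np.float64(-0.0011)) (-0.25, np.float64(-0.0023), np.float64(-0.0011)) (-0.25, np.float64(-0.0023), np.float64(-0.0011))
-6 -> 0 end c mm [ 0.  21.7]
 (wx,ty,tz) (0.25, np.float64(0.0023), np.float64(-0.0011)) (0.25, np.float64(0.0023), np.float64(-0.0011)) (0.25, np.float64(0.0023), np.float64(-0.0011))
{'time_s': 18.4667, 'joints': array([-4.65270592e-02, -2.33217168e-01, -5.13032394e-01,  1.28980170e+00,
       -7.71424889e-06,  1.66684279e+00]), 'dq': array([ 0.00124521,  0.00092884,  0.00018162,  0.00057889, -0.00117863,
       -0.00012004]), 'joint_torque': array([ 2.72280062e-01, -3.54247820e+01,  4.66585135e+01, -2.23598611e-01,
        1.07165559e-01, -1.79663964e-02]), 'tcp_pos': array([0.46974721, 0.10786645, 0.0909725 ]), 'ee_rot': array([4.09325650e-04, 7.55675395e-01, 6.54946067e-01, 4.24519151e-04]), 'wrist_force': array([ 0.21417723, -0.03205298,  6.4462987 ]), 'torque': array([-0.05044172,  0.3265802 , -0.02877356]), 'grip_force': 118.30983281135559, 'grip_width': 0.05419163891535306}
```

>>> arm_command(deltas=[{"wx": 0.25,"wy": 0,"wz": 0,"tx": 0,"ty": 0.0023,"tz": -0.0011,"fingers": 0.5},{"wx": 0.25,"wy": 0,"wz": 0,"tx": 0,"ty": 0.0023,"tz": -0.0011,"fingers": 0.5},{"wx": 0.25,"wy": 0,"wz": 0,"tx": 0,"ty": 0.0023,"tz": -0.0011,"fingers": 0.5},{"wx": 0,"wy": 0,"wz": 0,"tx": 0,"ty": 0,"tz": 0,"fingers": 0.5}])

```text
time_s: 18.8
tcp_pos: [0.4724, 0.1075, 0.0922]
ee_rot: [-0.02, 0.755, 0.655, -0.017]
wrist_force: [-4.6, 0.0, 8.7]
grip_width: 0.0545
grip_force: 118.9
```

```bash
cat > q.py <<'E'
from h import *
st=r.read_state(); q=st['ee_rot'];M=R.from_quat([q[1],q[2],q[3],q[0]]).as_matrix()
print(st['time_s'],st['tcp_pos'].round(4),'tilt',np.degrees(np.arcsin(-M[2,1])).round(2),np.degrees(np.arcsin(M[2,0])).round(2),'F',st['wrist_force'].round(1),'T',st['torque'].round(2),st['grip_width'].round(4),round(st['grip_force'],1))
E
python3 q.py
```

```text
Traceback (most recent call last):
  File "q.py", line 3, in <module>
    print(st['time_s'],st['tcp_pos'].round(4),'tilt',np.degrees(np.arcsin(-M[2,1])).round(2),np.degrees(np.arcsin(M[2,0])).round(2),'F',st['wrist_force'].round(1),'T',st['torque'].round(2),st['grip_width'].round(4),round(st['grip_force'],1))
                                                                                                                                                                                             ^^^^^^^^^^^^^^^^^^^^^^
AttributeError: 'float' object has no attribute 'round'
```

>>> arm_command(deltas=[{"wx": 0.25,"wy": 0,"wz": 0,"tx": 0,"ty": 0.0023,"tz": -0.0011,"fingers": 0.5},{"wx": 0.25,"wy": 0,"wz": 0,"tx": 0,"ty": 0.0023,"tz": -0.0011,"fingers": 0.5},{"wx": 0.25,"wy": 0,"wz": 0,"tx": 0,"ty": 0.0023,"tz": -0.0011,"fingers": 0.5},{"wx": 0,"wy": 0,"wz": 0,"tx": 0,"ty": 0,"tz": 0,"fingers": 0.5},{"wx": 0,"wy": 0,"wz": 0,"tx": 0,"ty": 0,"tz": 0,"fingers": 0.5}])

```text
time_s: 19.22
tcp_pos: [0.4751, 0.1071, 0.0935]
ee_rot: [-0.04, 0.755, 0.654, -0.034]
wrist_force: [-3.2, 0.4, 8.6]
grip_width: 0.0543
grip_force: 118.8
```

```bash
sed -i "s/st\['grip_width'\].round(4)/round(float(st['grip_width']),4)/" q.py; cat >> q.py <<'E'
for n in('scene','top'):
    s,T,p,_=snap(n); b=proj(s,T,[.4,.108,.03])
    np.save(f'/tmp/{n}.npy',p)
s,T,p,_=snap('wrist'); g=cv2.cvtColor(p,cv2.COLOR_BGR2GRAY); cv2.imwrite('pics/q%d.png'%int(st['time_s']*100),p)
# heater far edge in wrist image at heater end corner area
E
python3 q.py
```

```text
19.2167 [0.4751 0.1071 0.0935] tilt 5.99 0.0 F [-3.2  0.4  8.6] T [-0.09  0.08 -0.06] 0.0543 118.8
```

```bash
cat > hc.py <<'E'
import numpy as np,cv2
a=cv2.imread('pics/scene0.png',0).astype(np.float32); b=cv2.cvtColor(np.load('/tmp/scene.npy'),cv2.COLOR_BGR2GRAY).astype(np.float32)
for n,(x0,y0,x1,y1) in dict(front=(178,195,235,235),right=(222,205,266,235),backright=(235,190,266,222),pile=(305,262,345,295),timer=(298,218,330,246)).items():
    A,B=a[y0:y1,x0:x1],b[y0:y1,x0:x1]; w=cv2.createHanningWindow((x1-x0,y1-y0),cv2.CV_32F)
    print(n,np.round(cv2.phaseCorrelate(A,B,w)[0],2),round(float(np.abs(A-B).mean()),1))
E
python3 hc.py
```

```text
front [-0.09  0.05] 3.0
right [0.65 0.17] 2.3
backright [-0.   -0.01] 2.6
pile [-0.39  0.47] 43.6
timer [-0.05  0.02] 2.1
```

>>> arm_command(deltas=[{"wx": -0.25,"wy": 0,"wz": 0,"tx": 0,"ty": -0.0023,"tz": -0.0011,"fingers": 0.5},{"wx": -0.25,"wy": 0,"wz": 0,"tx": 0,"ty": -0.0023,"tz": -0.0011,"fingers": 0.5},{"wx": -0.25,"wy": 0,"wz": 0,"tx": 0,"ty": -0.0023,"tz": -0.0011,"fingers": 0.5},{"wx": -0.25,"wy": 0,"wz": 0,"tx": 0,"ty": -0.0023,"tz": -0.0011,"fingers": 0.5},{"wx": -0.25,"wy": 0,"wz": 0,"tx": 0,"ty": -0.0023,"tz": -0.0011,"fingers": 0.5},{"wx": -0.25,"wy": 0,"wz": 0,"tx": 0,"ty": -0.0023,"tz": -0.0011,"fingers": 0.5},{"wx": 0,"wy": 0,"wz": 0,"tx": 0,"ty": 0,"tz": 0,"fingers": 0.5}])

```text
time_s: 19.95
tcp_pos: [0.4691, 0.1079, 0.0951]
ee_rot: [0.0, 0.756, 0.655, 0.0]
wrist_force: [3.6, 0.5, -7.0]
grip_width: 0.054
grip_force: 118.3
```

```bash
python3 q.py; python3 hc.py
```

```text
19.95 [0.4691 0.1079 0.0951] tilt -0.04 -0.0 F [ 3.6  0.5 -7. ] T [-0.15 -0.76 -0.07] 0.054 118.3
front [ 0.22 -0.15] 2.3
right [0.57 0.05] 2.1
backright [-0.18 -0.15] 2.0
pile [18.29  9.61] 43.6
timer [-0.03 -0.01] 1.9
```

Going well: the pull is only 7 N and the heater hasn't moved.

>>> arm_command(deltas=[{"wx": -0.25,"wy": 0,"wz": 0,"tx": 0,"ty": -0.0023,"tz": -0.0011,"fingers": 0.5},{"wx": -0.25,"wy": 0,"wz": 0,"tx": 0,"ty": -0.0023,"tz": -0.0011,"fingers": 0.5},{"wx": -0.25,"wy": 0,"wz": 0,"tx": 0,"ty": -0.0023,"tz": -0.0011,"fingers": 0.5},{"wx": -0.25,"wy": 0,"wz": 0,"tx": 0,"ty": -0.0023,"tz": -0.0011,"fingers": 0.5},{"wx": -0.25,"wy": 0,"wz": 0,"tx": 0,"ty": -0.0023,"tz": -0.0011,"fingers": 0.5},{"wx": -0.25,"wy": 0,"wz": 0,"tx": 0,"ty": -0.0023,"tz": -0.0011,"fingers": 0.5},{"wx": 0,"wy": 0,"wz": 0,"tx": 0,"ty": 0,"tz": 0,"fingers": 0.5},{"wx": 0,"wy": 0,"wz": 0,"tx": 0,"ty": 0,"tz": 0,"fingers": 0.5}])

```text
time_s: 20.77
tcp_pos: [0.4639, 0.1087, 0.0977]
ee_rot: [0.039, 0.755, 0.654, 0.034]
wrist_force: [6.4, -1.3, -9.1]
grip_width: 0.0544
grip_force: 118.9
```

>>> arm_command(deltas=[{"wx": 0.25,"wy": 0,"wz": 0,"tx": 0,"ty": 0.0023,"tz": -0.0011,"fingers": 0.5},{"wx": 0.25,"wy": 0,"wz": 0,"tx": 0,"ty": 0.0023,"tz": -0.0011,"fingers": 0.5},{"wx": 0.25,"wy": 0,"wz": 0,"tx": 0,"ty": 0.0023,"tz": -0.0011,"fingers": 0.5},{"wx": 0.25,"wy": 0,"wz": 0,"tx": 0,"ty": 0.0023,"tz": -0.0011,"fingers": 0.5},{"wx": 0.25,"wy": 0,"wz": 0,"tx": 0,"ty": 0.0023,"tz": -0.0011,"fingers": 0.5},{"wx": 0.25,"wy": 0,"wz": 0,"tx": 0,"ty": 0.0023,"tz": -0.0011,"fingers": 0.5},{"wx": 0,"wy": 0,"wz": 0,"tx": 0,"ty": 0,"tz": 0,"fingers": 0.5}])

```text
time_s: 21.35
tcp_pos: [0.4696, 0.1078, 0.1007]
ee_rot: [-0.001, 0.756, 0.655, -0.001]
wrist_force: [1.4, 0.4, -3.6]
grip_width: 0.0543
grip_force: 120.7
```

```bash
python3 q.py; python3 hc.py
```

```text
21.35 [0.4696 0.1078 0.1007] tilt 0.11 0.02 F [ 1.4  0.4 -3.6] T [ 0.13 -0.39  0.06] 0.0543 120.7
front [ 0.05 -0.03] 2.5
right [0.72 0.18] 2.1
backright [-0.15 -0.01] 1.9
pile [ 0.91 -7.21] 43.6
timer [-0.   -0.02] 1.9
```

>>> arm_command(deltas=[{"wx": 0.25,"wy": 0,"wz": 0,"tx": 0,"ty": 0.0023,"tz": -0.0011,"fingers": 0.5},{"wx": 0.25,"wy": 0,"wz": 0,"tx": 0,"ty": 0.0023,"tz": -0.0011,"fingers": 0.5},{"wx": 0.25,"wy": 0,"wz": 0,"tx": 0,"ty": 0.0023,"tz": -0.0011,"fingers": 0.5},{"wx": 0.25,"wy": 0,"wz": 0,"tx": 0,"ty": 0.0023,"tz": -0.0011,"fingers": 0.5},{"wx": 0.25,"wy": 0,"wz": 0,"tx": 0,"ty": 0.0023,"tz": -0.0011,"fingers": 0.5},{"wx": 0.25,"wy": 0,"wz": 0,"tx": 0,"ty": 0.0023,"tz": -0.0011,"fingers": 0.5},{"wx": 0,"wy": 0,"wz": 0,"tx": 0,"ty": 0,"tz": 0,"fingers": 0.5},{"wx": 0,"wy": 0,"wz": 0,"tx": 0,"ty": 0,"tz": 0,"fingers": 0.5}])

```text
time_s: 22.17
tcp_pos: [0.4733, 0.1073, 0.1028]
ee_rot: [-0.041, 0.755, 0.654, -0.035]
wrist_force: [-4.2, -0.1, -4.0]
grip_width: 0.0541
grip_force: 121.6
```

>>> arm_command(deltas=[{"wx": -0.25,"wy": 0,"wz": 0,"tx": 0,"ty": -0.0023,"tz": -0.0011,"fingers": 0.5},{"wx": -0.25,"wy": 0,"wz": 0,"tx": 0,"ty": -0.0023,"tz": -0.0011,"fingers": 0.5},{"wx": -0.25,"wy": 0,"wz": 0,"tx": 0,"ty": -0.0023,"tz": -0.0011,"fingers": 0.5},{"wx": -0.25,"wy": 0,"wz": 0,"tx": 0,"ty": -0.0023,"tz": -0.0011,"fingers": 0.5},{"wx": -0.25,"wy": 0,"wz": 0,"tx": 0,"ty": -0.0023,"tz": -0.0011,"fingers": 0.5},{"wx": -0.25,"wy": 0,"wz": 0,"tx": 0,"ty": -0.0023,"tz": -0.0011,"fingers": 0.5},{"wx": 0,"wy": 0,"wz": 0,"tx": 0,"ty": 0,"tz": 0,"fingers": 0.5},{"wx": 0,"wy": 0,"wz": 0,"tx": 0,"ty": 0,"tz": 0,"fingers": 0.5}])

```text
time_s: 22.83
tcp_pos: [0.4691, 0.108, 0.1063]
ee_rot: [0.0, 0.756, 0.655, 0.0]
wrist_force: [0.9, -0.6, -7.9]
grip_width: 0.054
grip_force: 121.6
```

```bash
python3 q.py; python3 hc.py
```

```text
22.8333 [0.4691 0.108  0.1063] tilt -0.01 0.0 F [ 0.9 -0.6 -7.9] T [ 0.02  0.03 -0.  ] 0.054 121.6
front [-0.06 -0.1 ] 2.7
right [0.55 0.03] 2.1
backright [-0.13 -0.29] 2.0
pile [-0.3  -1.02] 43.6
timer [-0.02  0.02] 2.0
```

Level, with no moment and about the block's weight in force, so both strips are free. I'll lift straight up.

>>> arm_command(deltas=[{"wx": 0,"wy": 0,"wz": 0,"tx": 0,"ty": 0,"tz": -0.005,"fingers": 0.5},{"wx": 0,"wy": 0,"wz": 0,"tx": 0,"ty": 0,"tz": -0.005,"fingers": 0.5},{"wx": 0,"wy": 0,"wz": 0,"tx": 0,"ty": 0,"tz": -0.005,"fingers": 0.5},{"wx": 0,"wy": 0,"wz": 0,"tx": 0,"ty": 0,"tz": 0,"fingers": 0.5}])

```text
time_s: 23.32
tcp_pos: [0.4699, 0.1078, 0.113]
ee_rot: [0.0, 0.756, 0.655, 0.0]
wrist_force: [0.6, 0.5, -7.7]
grip_width: 0.0545
grip_force: 121.6
```

>>> arm_command(deltas=[{"wx": 0,"wy": 0,"wz": 0,"tx": 0,"ty": 0,"tz": -0.015,"fingers": 0.5},{"wx": 0,"wy": 0,"wz": 0,"tx": 0,"ty": 0,"tz": -0.02,"fingers": 0.5},{"wx": 0,"wy": 0,"wz": 0,"tx": 0,"ty": 0,"tz": -0.02,"fingers": 0.5},{"wx": 0,"wy": 0,"wz": 0,"tx": 0,"ty": 0,"tz": -0.02,"fingers": 0.5},{"wx": 0,"wy": 0,"wz": 0,"tx": 0,"ty": 0,"tz": -0.01,"fingers": 0.5},{"wx": 0,"wy": 0,"wz": 0,"tx": 0,"ty": 0,"tz": 0,"fingers": 0.5},{"wx": 0,"wy": 0,"wz": 0,"tx": 0,"ty": 0,"tz": 0,"fingers": 0.5},{"wx": 0,"wy": 0,"wz": 0,"tx": 0,"ty": 0,"tz": 0,"fingers": 0.5},{"wx": 0,"wy": 0,"wz": 0,"tx": 0,"ty": 0,"tz": 0,"fingers": 0.5},{"wx": 0,"wy": 0,"wz": 0,"tx": 0,"ty": 0,"tz": 0,"fingers": 0.5}])

```text
time_s: 24.15
tcp_pos: [0.4693, 0.1079, 0.1459]
ee_rot: [-0.0, 0.756, 0.655, -0.0]
wrist_force: [0.4, -0.4, -7.0]
grip_width: 0.0539
grip_force: 121.4
```

```bash
python3 q.py; python3 hc.py; python3 - <<'E'
from m import *
for n,roi in [('scene',(305,255,345,295))]:
    s,T,p,st=snap(n); m,o=blobs(p,(0,0,200),(180,60,255),60,6000,roi); print([(np.round(e[0],1),a) for e,a,_ in o])
    a=cv2.imread('pics/c8.png')[:,400:]; b=cv2.resize(p[240:310,290:360],(400,400),interpolation=cv2.INTER_CUBIC); print('pile diff',np.abs(a[120:,120:300].astype(int)-b[120:,120:300]).mean())
# block in wrist view: hole centres should be as at grip (tool frame)
s,T,p,st=snap('wrist'); q=cv2.imread('pics/q1921.png'); print('block diff',[int(np.abs(q[y0:y1,200:370].astype(int)-p[y0:y1,200:370]).mean()) for y0,y1 in((150,250),(250,330))])
E
```

```text
24.15 [0.4693 0.1079 0.1459] tilt 0.04 0.0 F [ 0.4 -0.4 -7. ] T [ 0.02 -0.02  0.  ] 0.0539 121.4
front [ 0.05 -0.06] 4.3
right [0.62 0.1 ] 2.2
backright [-0.12 -0.08] 2.5
pile [ 0.75 -7.55] 43.6
timer [-0.13 -0.09] 1.9
[(array([325.5, 270.3]), 366.5)]
pile diff 1.974265873015873
block diff [19, 18]
```

```bash
python3 - <<'E'
from m import *
s,T,p,st=snap('wrist')
for im in (cv2.imread('pics/q1921.png'),p):
    g=cv2.cvtColor(im,cv2.COLOR_BGR2GRAY)
    c=cv2.HoughCircles(cv2.medianBlur(g,3)[60:380,200:370],cv2.HOUGH_GRADIENT,1,25,param1=120,param2=18,minRadius=9,maxRadius=24)
    print(sorted([[int(a[0]+200),int(a[1]+60)] for a in c[0]],key=lambda a:a[1]) if c is not None else None)
E
```

```text
[[241, 191], [326, 192], [243, 255], [325, 256], [325, 314], [248, 315]]
[[327, 190], [241, 190], [244, 256], [323, 257], [326, 314], [245, 318]]
```

The block hasn't slipped in the grip: it is level and about 21 mm above the mouth. The heater and pile are unmoved.

```bash
python3 -c "
from cell import r
print(r.finish_job())"
```

```text
the job is handed in; nothing more can be done
None
```

The job is handed in at about 24 s of the 61 s: all three dishes stand in one neat pile on the bench, and the block was rocked free and is held level about 21 mm above its well, with the heater not visibly moved; the verdict was not shown.

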